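Unscrew the fixture's cap and roll the pipe out to the stop

ROBOT

A 6-joint arm with a two-finger parallel gripper is mounted at the origin on a cart in front of the work surface, level with it; the furniture and walls round the work are solid. World frame = base frame: x ahead of the robot, y to its left, z up, the work surface at z = 0. Lengths are in m, angles in rad, forces in N, time in s.
With the tool pointing down it reaches from about 0.325 to 1 m from the base axis. Payload 5.1 kg.
Tool frame: the origin (TCP) lies at the very end of the fingers, on their centre line; the grasp point (between the pads) lies 19 mm behind it (r.pinch_z is the distance from the TCP to the grasp point, in m); y points along the fingers, x is the direction in which the jaws open and shut, and the axes are right-handed (so a half turn about y gives the same grasp; the last joint's range is limited). The gripper opens to 85 mm and grips with 20 to 120 N. Pads are 22 mm wide; open, the fingers measure 114 mm over their backs; the gripper's body (76 mm by 85 mm) begins 54 mm behind the grasp point. The pads swing forward as they close: fully open they stand 13 mm farther back than shut.
Start: joints at [-1.306, 0.124, 1.65, -0, 1.367, -0.083], TCP at [0.222, -0.611, 0.207] pointing down, gripper open.
Joint ranges: [-2.61, 2.61], [-1.02, 2.33], [0.03, 2.71], [-1.35, 4.49], [0.32, 2.68], [-2.91, 2.91]. Speed limits (rad/s): [2.57, 2.57, 3.14, 3.14, 3.14, 3.14].

INTERFACE

Orientations are given as [roll, pitch, yaw] about the fixed x, y, z axes, in that order (R = Rz(yaw) Ry(pitch) Rx(roll)).
In Python, from plant import r gives the robot as it stands. The module is installed in compiled form; this text tells all that it offers.
- The arm moves only by the shell command python3 -m crank 'ROWS'. ROWS is JSON, a list of rows, each a list of 5 numbers: the shift along the tool's x, y, z in m, then the turn about the tool's y in degrees, then the finger opening in m, from 0 to 0.0854. A call has 1 to 12 rows; each row is the pose to reach, as a shift and turn from the pose commanded when the call began, along the tool's axes at that moment; what a row does not reach only later rows make up. A row lasts 1/10 s, in which the tool goes at most 50 mm and 8.59 degrees, less where a joint would pass 70% of its speed; a pose out of reach is approached as far as the arm can. A call with a gripper value outside its range is refused whole. The fingers move at their own pace and stop on an object; the grip force is fixed at half the most. Time passes only in rows, so rows that repeat a pose let the fingers close. It gives the time, the measured TCP pose, the force and the opening at its end, in the units of the state.
- r.get_state(): the state, without advancing time (a new reading comes with each control period).
- r.get_image(name): name is "scene" or "side" or "wrist"; returns a dict with "frame" (400x640x3 uint8, blue, green, red), "depth" (400x640 float32, m along the optical axis (not along the pixel's ray), 0 where there is no reading), "fx", "fy", "cx", "cy" (pixels), "k1" (the pictures are not rectified: a ray, as slopes to the right and down, at radius r is drawn at 1 + k1 r^2 times it, then the intrinsics apply), "rvec" (rotation vector, rad) and "tvec" (3), from world to camera coordinates, as OpenCV has them; the wrist camera has in their place "hand_eye" (4x4, takes a point from camera to tool coordinates, whose origin is the TCP and whose axes are the tool frame's). Camera axes: x right, y down, z forward; pixel columns grow to the right and rows downward; lengths in m; the calibration is good to about 2 mm. A picture is of the moment at which its call begins: read the wrist's pose just before it.
- r.hand_in(): hands the job in, once; it reports no verdict.
Trained networks look in the newest picture that a camera, given by its name, has taken for a name from the list of things; names that differ only in an ending like _2 or _b are one class to them, and where a whole thing is asked for, a point or a joint stands for the part that bears it (a point fixed in the world has none). Each returns a list of dicts, best first, with "confidence" (0 to 1); they miss things now and then, are a little off and sometimes report something else, mostly with a low value. They report only what shows in the picture. A call takes as long as a camera call.
- r.spot_in(query, camera): "box" ([left, top, right, bottom] as shares, 0 to 1, of the picture: columns of its width, rows of its height, round what is visible of it).
- r.pinpoint(query, camera): "at" ([column, row] as shares, 0 to 1, of the picture: columns of its width, rows of its height: a listed point, or the origin of a listed thing).
The state is a dict: "time_s": time; "q": joint angles; "qvel": joint speeds; "joint_torque": joint torques, N m; "position": TCP position; "eef_rot": TCP orientation; "force": force on the tool from outside, world axes, zero at the start; "ft_torque": the same for the moment, N m; "width": finger opening in m.
Only numpy, scipy, OpenCV 4.12 (cv2) and the standard library are available. Lean on these libraries where they do the work, as an engineer would, in place of code of your own. Each camera call takes 0.05 s, during which the arm holds its last target.

TASK

Free the pipe offcut from its holding fixture: unscrew the two-armed cap (counter-clockwise, until the thread lets go), lift it clear of the threaded post and stand it upright in the empty shallow tray. Then swing the fixture's gate fully open and roll the pipe along the bench, without lifting it, until it rests against the low stop bar, about centred along it. Leave the oil bottle, the sanding block and the side cutters where they are.

Things in the scene. Friction and masses are not known exactly. Their poses are not given: they have to be found in the camera images.
- cap: Screw cap: dark steel cylinder 48 mm in diameter, 60 mm high, open below, 0.25 kg, with two side arms and a boss on top. Origin: centre of its lower rim, z up its axis. Sits on the threaded post by a right-hand thread: turned counter-clockwise from above it rises 10 mm a turn and stays where left. It turns easily (about 1 N on an arm).
- cap_arms (a point): Point on the cap's axis at the height of its two opposite arms, 46 mm above its lower rim. The arms lie along this point's x and -x, 12 mm wide, 12 mm high, reaching 58 mm from the axis; any direction at the start. A closed gripper pointing down can push an arm round in circles of about 45 to 50 mm radius about the post, rising with it.
- cap_boss (a point): Centre of the round grip boss on top of the cap: 24 mm in diameter, 18 mm high, 69 mm above the cap's lower rim (its foot stands on the cap's flat top, 9 mm below this point). Good for lifting the cap off from above.
- cap_foot (a point): Centre of the cap's lower rim (z up the axis), 26 mm above the bench at the start. The thread lets go after 2.55 turns, 25.5 mm higher. Give it 2.75 to 3 turns to be sure: it then still sits steadily on the post and can be lifted straight off; pushed round further it may topple.
- post_axis (a point): Top centre of the threaded steel post, fixed upright, 80 mm above the bench; core 26 mm, thread 34 mm in diameter. The cap turns about its vertical axis and is clear of it when its lower rim is above this point.
- fixture: Holding fixture, fixed on the bench; origin on the bench under the pipe's starting place. x lies along the pipe and points to the post (at x 92, y 3 mm); y points across the pipe to the side barred by the gate, towards the stop bar. Behind the pipe (y -31 to -42, x -40 to 40 mm) stands a fence 16 mm high; else only a base plate 6 mm high. Free room on the -y side of the gate's paddle.
- gate (a joint): Angle of the gate about its upright pivot, rad: 0 closed, growing counter-clockwise seen from above, stop at 1.8 (fully open); out of the pipe's way above 1.55. Closed, its arm (12 mm thick, 10 to 32 mm high) lies along the pipe at fixture y 31 to 43 mm. Two upturned horns reach behind the cap: it cannot open while the cap is on. Stays where left; light friction, about 1 N at the paddle.
- gate_paddle (a point): Middle of the gate's push paddle (its wide outer horn): upright aluminium plate 34 mm wide, 13 mm thick, 14 to 48 mm above the bench. Turns with the gate: x along the gate away from the pivot, y the way it opens; push it on its -y face. This point is 35 mm high, 200 mm along x and 4.5 mm along y from the pivot.
- gate_pivot (a point): Point on the gate's vertical pivot axis, 35 mm above the bench, at fixture x -62, y -26 mm; the pivot pin is 42 mm high.
- pipe: The pipe offcut: plain steel tube 54 mm in diameter, 80 mm long, 0.35 kg. Origin at its centre, as pipe_center.
- pipe_center (a point): Centre of the pipe, 27 mm above the bench; its axis is this point's x, about which it spins as it rolls. Pushed from behind near mid-height it rolls ahead of the finger and coasts a few cm; push it gently, or it may bounce back from the stop bar (then push again). A push on the upper flank can wedge the finger.
- stop_bar: Low aluminium bar fixed on the bench, 110 mm long along its x (parallel to the fixture's x), 12 mm wide, 8 mm high; origin under its centre, y as the fixture's y. 170 to 220 mm from the fixture's origin along the fixture's y, so the pipe rolls up to its -y face. With the pipe touching it, the pipe's centre is at y -25 mm of this frame.
- tray: Shallow square aluminium tray, 120 x 120 mm outside, 16 mm high, walls and floor 4 mm thick, empty, fixed; origin under its centre.
- oil_bottle: White squeeze bottle with a red nozzle, 40 mm in diameter, 125 mm high, standing; leave alone. Origin under its centre.
- sanding_block: Cork sanding block 56 x 92 x 27 mm; leave alone. Origin under its centre.
- side_cutters: Side cutters lying flat, 54 x 135 x 16 mm; leave alone. Origin under the centre.

How it is judged:
By the outcome, as a careful person would: the job done as asked, in the order asked, and still so for the second after the job is handed in, with the robot touching nothing.
It also fails if it takes over 72 s, if anything falls off the work surface, if the arm or the gripper's body presses on something with over 40 N, if the wrist force passes 120 N, or if a joint passes its speed limit or range.

## Working session

There is one attempt and no reset: what is moved stays moved. The work goes in short steps, Python scripts to look and compute and a shell command to move; the robot and the scene stay as the last step left them, time stands still between calls to the robot, and variables do not carry over. Pictures are saved under pics/ and viewed, and the job is handed in when it is done.

```bash
mkdir -p pics; ls; cat > h.py <<'E'
import numpy as np, cv2
from plant import r
from scipy.spatial.transform import Rotation as R
def Rst(s):
    e=s['eef_rot']; return R.from_euler('xyz',e).as_matrix()
def shot(name,fn=None):
    s=r.get_state(); im=r.get_image(name)
    if fn: cv2.imwrite('pics/'+fn+'.png',im['frame'])
    if name=='wrist':
        T=np.eye(4);T[:3,:3]=Rst(s);T[:3,3]=s['position']
        im['c2w']=T@np.array(im['hand_eye'])
    else:
        T=np.eye(4);T[:3,:3]=cv2.Rodrigues(np.array(im['rvec'],float))[0];T[:3,3]=np.array(im['tvec']).ravel()
        im['c2w']=np.linalg.inv(T)
    return im
def ray(im,u,v):
    K=np.array([[im['fx'],0,im['cx']],[0,im['fy'],im['cy']],[0,0,1]])
    p=cv2.undistortPoints(np.array([[[u,v]]],float),K,np.array([im['k1'],0,0,0,0.]))[0,0]
    d=im['c2w'][:3,:3]@np.array([p[0],p[1],1]); return im['c2w'][:3,3],d
def atz(im,u,v,z):
    o,d=ray(im,u,v); return o+d*(z-o[2])/d[2]
def dep(im,u,v):
    o,d=ray(im,u,v); D=im['depth'][int(round(v)),int(round(u))]; return o+d*D
def proj(im,P):
    w2c=np.linalg.inv(im['c2w']); P=np.atleast_2d(P)
    p=P@w2c[:3,:3].T+w2c[:3,3]; x=p[:,:2]/p[:,2:]; q=(x**2).sum(1,keepdims=True)
    x=x*(1+im['k1']*q); return x*[im['fx'],im['fy']]+[im['cx'],im['cy']]
E
python3 - <<'E'
from h import *
Z=dict(cap_arms=.072,cap_boss=.095,cap_foot=.026,post_axis=.08,fixture=0,gate_paddle=.035,gate_pivot=.035,pipe_center=.027,stop_bar=0,tray=0,oil_bottle=0,sanding_block=0,side_cutters=0)
s=r.get_state();print(s)
for c in ['scene','side','wrist']:
    im=shot(c,c+'0'); print(c,im['c2w'].round(3).tolist())
    for n,z in Z.items():
        for d in r.pinpoint(n,c)[:2]:
            u,v=d['at'][0]*640,d['at'][1]*400
            print(n,round(d['confidence'],2),round(u),round(v),atz(im,u,v,z).round(4))
E
```

```text
pics
{'time_s': 0.0, 'q': array([-1.30558313e+00,  1.24505217e-01,  1.65169190e+00, -1.32426827e-05,
        1.36746265e+00, -8.25831373e-02]), 'qvel': array([ 0.00127571,  0.00110619, -0.00069485, -0.00011193, -0.00032722,
        0.0004094 ]), 'joint_torque': array([ 8.65492511e-04, -4.23617470e+01, -3.65451050e+01, -2.54819713e-05,
        6.88481145e-03, -9.38020435e-06]), 'position': array([ 0.22134354, -0.61045154,  0.2058424 ]), 'eef_rot': array([-1.57063873,  0.00206114, -1.22299714]), 'force': array([-0.07506699, -0.75727918, -0.50978881]), 'ft_torque': array([ 0.02845192, -0.04177334, -0.01999417]), 'width': 0.0854850374059999}
scene [[-0.894, -0.207, 0.397, 0.21], [-0.448, 0.429, -0.784, 0.582], [-0.008, -0.879, -0.476, 0.502], [0.0, 0.0, 0.0, 1.0]]
cap_arms 0.73 316 197 [ 0.5812 -0.15    0.072 ]
cap_boss 0.77 318 188 [ 0.579 -0.156  0.095]
cap_foot 0.88 318 210 [ 0.5846 -0.163   0.026 ]
fixture 0.77 350 230 [ 0.4872 -0.1473  0.    ]
gate_paddle 0.64 309 202 [ 0.6167 -0.1791  0.035 ]
gate_pivot 0.74 381 218 [ 0.4208 -0.183   0.035 ]
gate_pivot 0.32 353 218 [ 0.4814 -0.1527
[... 803 characters left out ...]
paddle 0.94 360 223 [ 0.623  -0.1728  0.035 ]
gate_pivot 0.67 292 230 [ 0.4202 -0.1594  0.035 ]
gate_pivot 0.37 313 229 [ 0.4801 -0.1722  0.035 ]
pipe_center 0.63 312 227 [ 0.4839 -0.148   0.027 ]
stop_bar 0.48 310 201 [0.5134 0.048  0.    ]
tray 0.79 355 287 [ 0.5417 -0.4016  0.    ]
tray 0.38 347 202 [0.6335 0.0129 0.    ]
oil_bottle 0.85 405 265 [ 0.6995 -0.3463  0.    ]
oil_bottle 0.73 345 204 [0.6245 0.0023 0.    ]
sanding_block 0.98 364 204 [ 0.6849 -0.0144  0.    ]
sanding_block 0.4 344 221 [ 0.5921 -0.1004  0.    ]
side_cutters 0.66 262 185 [0.3679 0.1978 0.    ]
wrist [[0.34, -0.898, -0.28, 0.292], [-0.941, -0.324, -0.101, -0.584], [-0.0, 0.298, -0.955, 0.375], [0.0, 0.0, 0.0, 1.0]]
```

View pics/scene0.png

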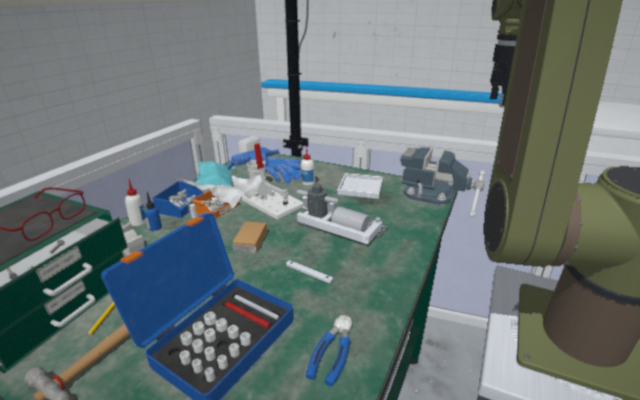

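View pics/side0.png

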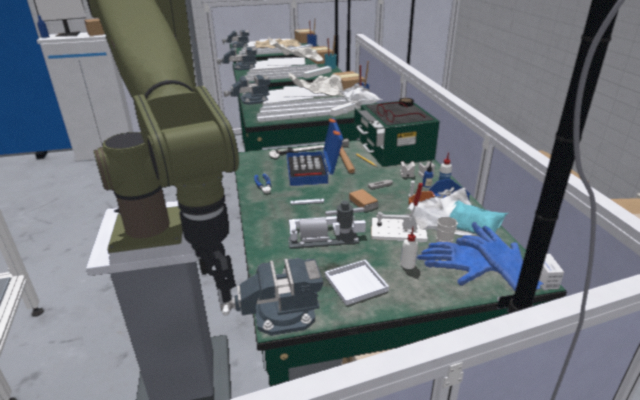

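View pics/wrist0.png

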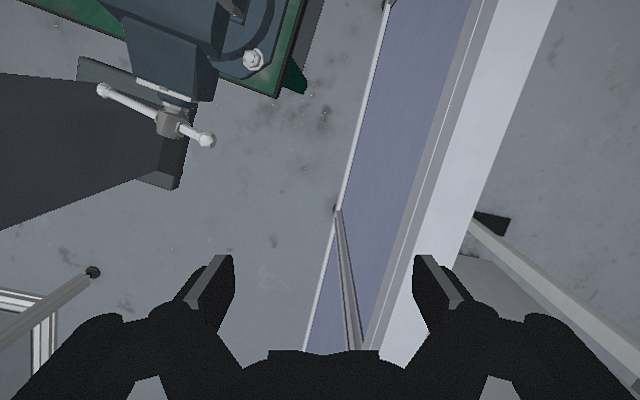

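```bash
python3 -m crank '[[0,-0.05,0,0,0],[0,-0.1,0,0,0],[0,-0.15,0,0,0],[-0.27,-0.15,0.4,0,0],[-0.27,-0.15,0.4,0,0],[-0.27,-0.15,0.4,0,0],[-0.27,-0.15,0.4,0,0],[-0.27,-0.15,0.4,0,0],[-0.27,-0.15,0.4,0,0],[-0.27,-0.15,0.4,0,0],[-0.27,-0.15,0.4,0,0],[-0.27,-0.15,0.4,0,0]]'
```

```text
time_s: 3.3
position: [0.4872, -0.2454, 0.3575]
eef_rot: [-1.57, -0.001, -1.223]
force: [1.0, -0.2, 0.2]
width: -0.0002
```

```bash
python3 -m crank '[[0,0,0.05,0,0],[0,0,0.05,0,0],[0,0,0.05,0,0]]'; cat > look.py <<'E'
from h import *
import sys
tag=sys.argv[1]
Z=dict(cap_arms=.072,cap_boss=.095,cap_foot=.026,post_axis=.08,fixture=0,gate_paddle=.035,gate_pivot=.035,pipe_center=.027,stop_bar=0,tray=0,oil_bottle=0,sanding_block=0,side_cutters=0)
for c in sys.argv[2].split(','):
    im=shot(c,c+tag); print(c)
    for n in (sys.argv[3].split(',') if len(sys.argv)>3 else Z):
        for d in r.pinpoint(n,c)[:2]:
            u,v=d['at'][0]*640,d['at'][1]*400
            print(n,round(d['confidence'],2),round(u),round(v),atz(im,u,v,Z[n]).round(4))
E
python3 look.py 1 wrist
```

```text
time_s: 3.6
position: [0.5339, -0.2295, 0.3565]
eef_rot: [-1.572, 0.001, -1.221]
force: [-0.4, -0.6, -0.4]
width: -0.0
wrist
cap_arms 0.97 285 106 [ 0.5838 -0.1522  0.072 ]
cap_boss 0.75 280 107 [ 0.5817 -0.1483  0.095 ]
cap_foot 0.9 286 109 [ 0.5788 -0.1503  0.026 ]
fixture 0.33 285 110 [ 0.5752 -0.1462  0.    ]
gate_paddle 0.97 311 85 [ 0.6251 -0.1753  0.035 ]
gate_paddle 0.58 162 114 [0.5061 0.0261 0.035 ]
gate_pivot 0.83 263 201 [ 0.4236 -0.1605  0.035 ]
pipe_center 0.81 269 161 [ 0.4901 -0.1489  0.027 ]
stop_bar 0.62 164 115 [0.499  0.0399 0.    ]
tray 0.87 411 173 [ 0.5505 -0.3865  0.    ]
oil_bottle 0.74 431 74 [ 0.7069 -0.348   0.    ]
sanding_block 0.88 217 7 [ 0.68   -0.0052  0.    ]
side_cutters 0.95 57 151 [0.3777 0.1956 0.    ]
```

View pics/wrist1.png

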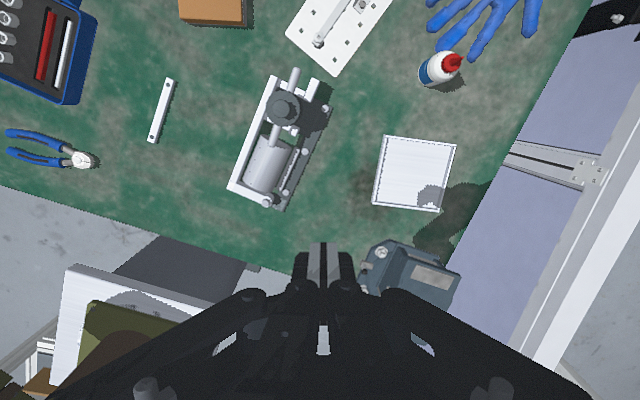

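```bash
python3 -m crank '[[-0.03,0.03,0.04,0,0],[-0.04,0.06,0.08,0,0],[-0.04,0.06,0.08,0,0],[-0.04,0.06,0.08,0,0]]'; python3 look.py 2 wrist cap_arms,cap_boss,gate_paddle,gate_pivot,pipe_center,stop_bar
python3 - <<'E'
from h import *
im=shot('wrist')
np.savez('w2.npz',**{k:np.array(v) for k,v in im.items()})
E
```

```text
time_s: 4.7
position: [0.5948, -0.1643, 0.2949]
eef_rot: [-1.574, 0.002, -1.221]
force: [-0.4, -0.6, -0.3]
width: -0.0003
wrist
cap_arms 0.88 316 169 [ 0.5869 -0.1546  0.072 ]
cap_boss 0.62 312 174 [ 0.583  -0.1516  0.095 ]
cap_boss 0.55 237 58 [ 0.6784 -0.0311  0.095 ]
gate_paddle 0.66 340 145 [ 0.623  -0.1767  0.035 ]
gate_pivot 0.93 286 265 [ 0.4184 -0.1647  0.035 ]
gate_pivot 0.21 287 224 [ 0.4841 -0.1443  0.035 ]
pipe_center 0.76 291 221 [ 0.4871 -0.1486  0.027 ]
```

View pics/wrist2.png

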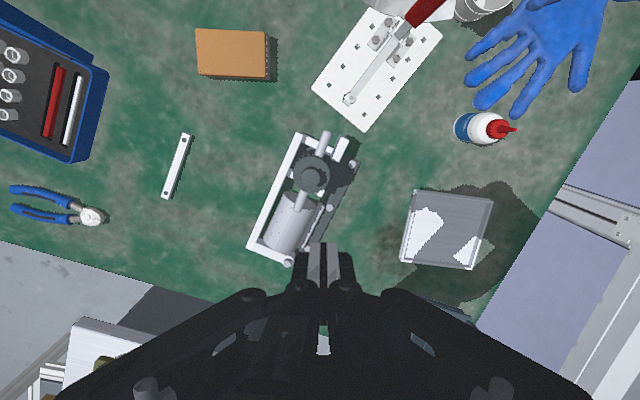

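```bash
cat > hm.py <<'E'
from h import *
def cloud(im):
    D=im['depth']; v,u=np.mgrid[0:400,0:640]
    K=np.array([[im['fx'],0,im['cx']],[0,im['fy'],im['cy']],[0,0,1]],float)
    p=cv2.undistortPoints(np.stack([u,v],-1).reshape(-1,1,2).astype(float),K,np.array([float(im['k1']),0,0,0,0]))[:,0]
    d=D.ravel(); P=np.c_[p*d[:,None],d]
    return P[d>0]@im['c2w'][:3,:3].T+im['c2w'][:3,3]
def heightmap(P,x0,y0,w,h,res,fn):
    # up = +x world, left = +y world
    H=np.zeros((int(w/res),int(h/res)),np.float32)
    m=(P[:,0]>x0)&(P[:,0]<x0+w)&(P[:,1]>y0)&(P[:,1]<y0+h)&(P[:,2]<0.2)
    Q=P[m]; i=((x0+w-Q[:,0])/res).astype(int); j=((y0+h-Q[:,1])/res).astype(int)
    ok=(i<H.shape[0])&(j<H.shape[1])
    np.maximum.at(H,(i[ok],j[ok]),Q[ok,2]); 
    cv2.imwrite('pics/'+fn+'.png',cv2.applyColorMap(np.clip(H/0.11*255,0,255).astype(np.uint8),cv2.COLORMAP_JET))
E
python3 - <<'E'
from hm import *
im={k:v for k,v in np.load('w2.npz').items()}
P=cloud(im)
np.save('P2.npy',P)
heightmap(P,0.38,-0.26,0.30,0.36,0.0015,'hm2')
c=np.array([.582,-.152])
d=np.hypot(*(P[:,:2]-c).T)
for lo,hi in [(.099,.110),(.083,.089),(.075,.081),(.04,.06)]:
    m=(d<.075)&(P[:,2]>lo)&(P[:,2]<hi); Q=P[m]
    print(lo,len(Q),Q.mean(0).round(4),Q.min(0).round(4),Q.max(0).round(4))
    if lo==.075:
        q=Q[np.hypot(*(Q[:,:2]-c).T)>.028]; a=np.arctan2(q[:,1]-c[1],q[:,0]-c[0]); print(np.histogram(np.degrees(a),24,(-180,180)))
m=(P[:,0]>.4)&(P[:,0]<.62)&(P[:,1]>0)&(P[:,1]<.1)&(P[:,2]>.004)&(P[:,2]<.02)
Q=P[m];print('bar',len(Q),Q.mean(0),cv2.minAreaRect(Q[:,:2].astype(np.float32)*1000))
m=(np.abs(P[:,0]-.486)<.06)&(np.abs(P[:,1]+.15)<.05)&(P[:,2]>.045)&(P[:,2]<.06)
Q=P[m];print('pipe',len(Q),Q.mean(0),cv2.minAreaRect(Q[:,:2].astype(np.float32)*1000))
E
```

```text
0.099 293 [ 0.5819 -0.1514  0.1045] [ 0.57  -0.163  0.099] [ 0.5929 -0.1399  0.1071]
0.083 752 [ 0.5831 -0.151   0.0867] [ 0.5576 -0.175   0.0831] [ 0.6049 -0.1279  0.089 ]
0.075 475 [ 0.5875 -0.1513  0.0781] [ 0.5247 -0.1762  0.075 ] [ 0.6387 -0.1269  0.0809]
(array([ 57,   0,   0,   0,   0,   0,   0,   0,   0,   0,   0, 118,  92,
         0,   0,   0,   0,   0,   0,   0,   0,   0,   0, 122]), array([-180., -165., -150., -135., -120., -105.,  -90.,  -75.,  -60.,
        -45.,  -30.,  -15.,    0.,   15.,   30.,   45.,   60.,   75.,
         90.,  105.,  120.,  135.,  150.,  165.,  180.]))
0.04 686 [ 0.5617 -0.1602  0.0492] [ 0.5072 -0.1853  0.0403] [ 0.6359 -0.1257  0.0593]
bar 619 [0.50643835 0.04192568 0.00841677] ((504.4001159667969, 42.771873474121094), (12.221616744995117, 109.34362030029297), 84.23856353759766)
pipe 1348 [ 0.48678683 -0.14555436  0.05147957] ((486.7363586425781, -145.634521484375), (42.280338287353516, 81.09478759765625), 83.82771301269531)
```

View pics/hm2.png

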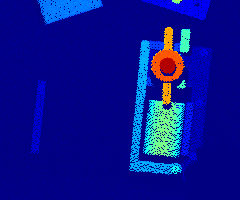

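```bash
cat > d.py <<'E'
# usage: d.py x y z  -> tool-axis shift from measured pose
from h import *
import sys
s=r.get_state(); t=np.array(list(map(float,sys.argv[1:4])))
print('pos',s['position'].round(4),'t',round(s['time_s'],2),'F',s['force'].round(1),'yaw',s['eef_rot'].round(3),'tool shift',(Rst(s).T@(t-s['position'])).round(4))
E
python3 d.py 0.6123 -0.1883 0.064; python3 -c "
import numpy as np
yaw=-1.221;c=np.array([.5814,-.1515])
ex=np.array([np.cos(yaw),np.sin(yaw)]);ez=np.array([-np.sin(yaw),np.cos(yaw)])
p=lambda a:.048*np.array([np.cos(np.radians(a)),np.sin(np.radians(a))])
for k in range(0,19):
  d=p(-50+20*k)-p(-50); print(-50+20*k,(d@ex).round(4),(-.01*max(0,k*20-25)/360).__round__(4),(d@ez).round(4))
"
```

```text
pos [ 0.5948 -0.1661  0.2984] t 5.1 F [-0.1  0.1  0.2] yaw [-1.569e+00 -1.000e-03 -1.224e+00] tool shift [0.0265 0.2344 0.0086]
-50 0.0 -0.0 0.0
-30 -0.0083 -0.0 0.0144
-10 -0.0211 -0.0004 0.0252
10 -0.0367 -0.001 0.0309
30 -0.0534 -0.0015 0.0309
50 -0.0691 -0.0021 0.0252
70 -0.0819 -0.0026 0.0145
90 -0.0902 -0.0032 0.0001
110 -0.0931 -0.0038 -0.0163
130 -0.0902 -0.0043 -0.0328
150 -0.0819 -0.0049 -0.0472
170 -0.0691 -0.0054 -0.0579
190 -0.0535 -0.006 -0.0636
210 -0.0368 -0.0065 -0.0637
230 -0.0211 -0.0071 -0.058
250 -0.0084 -0.0076 -0.0473
270 -0.0 -0.0082 -0.0328
290 0.0029 -0.0087 -0.0164
310 0.0 -0.0093 -0.0
```

```bash
python3 -m crank '[[0.026,0.05,0.009,0,0],[0.026,0.1,0.009,0,0],[0.026,0.15,0.009,0,0],[0.026,0.19,0.009,0,0],[0.026,0.215,0.009,0,0],[0.026,0.233,0.009,0,0],[0.026,0.233,0.009,0,0]]'; python3 - <<'E'
from h import *
shot('wrist','w3')
E
python3 d.py 0.6123 -0.1883 0.064
```

```text
time_s: 5.8
position: [0.6105, -0.1863, 0.0614]
eef_rot: [-1.574, 0.003, -1.223]
force: [-0.6, -0.4, 0.1]
width: -0.0
pos [ 0.612  -0.1869  0.0639] t 5.85 F [-0.5 -0.6  1.3] yaw [-1.571e+00  1.000e-03 -1.223e+00] tool shift [ 0.0014 -0.0001 -0.0002]
```

View pics/w3.png

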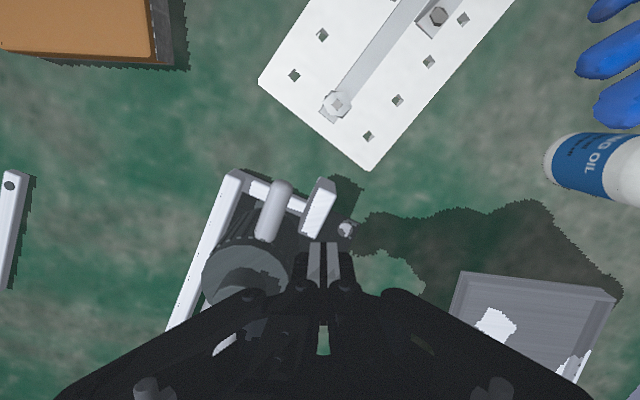

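```bash
python3 -m crank '[[-0.008,0,0.014,0,0],[-0.021,0,0.025,0,0],[-0.037,-0.001,0.031,0,0],[-0.053,-0.0015,0.031,0,0],[-0.069,-0.002,0.025,0,0],[-0.082,-0.0025,0.0145,0,0],[-0.090,-0.003,0,0,0],[-0.093,-0.004,-0.016,0,0],[-0.090,-0.004,-0.033,0,0],[-0.082,-0.005,-0.047,0,0],[-0.069,-0.0055,-0.058,0,0],[-0.0535,-0.006,-0.0635,0,0]]'; python3 look.py 4 wrist,scene cap_arms,cap_boss
python3 d.py 0.5341 -0.1598 0.070
```

```text
time_s: 7.05
position: [0.5335, -0.1591, 0.0703]
eef_rot: [-1.571, -0.0, -1.223]
force: [-0.2, -0.2, 0.2]
width: -0.0001
wrist
cap_arms 0.87 340 159 [ 0.5808 -0.1503  0.072 ]
cap_boss 0.91 344 167 [ 0.581  -0.1511  0.095 ]
scene
cap_arms 0.74 319 194 [ 0.5792 -0.1641  0.072 ]
cap_boss 0.88 320 190 [ 0.5688 -0.145   0.095 ]
pos [ 0.5345 -0.1579  0.07  ] t 7.35 F [-0.   0.5  0.2] yaw [-1.571  0.    -1.223] tool shift [ 0.0016  0.     -0.001 ]
```

View pics/wrist4.png

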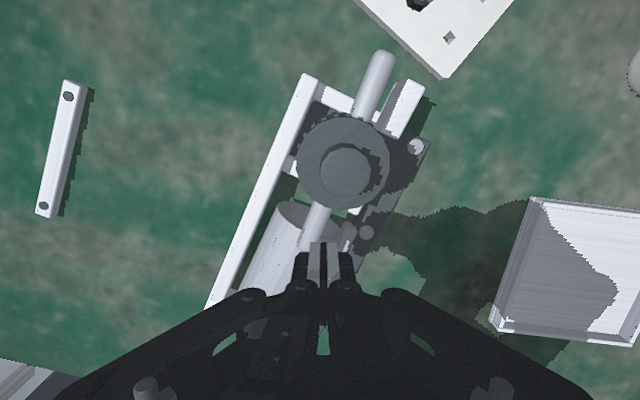

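```bash
cat > cap.py <<'E'
from hm import *
im=shot('wrist'); P=cloud(im)
c=np.array([.5814,-.1515]); d=np.hypot(*(P[:,:2]-c).T)
m=(d<.010)&(P[:,2]>.07)&(P[:,2]<.2); zt=np.median(P[m,2]); print('boss top z',zt.round(4),'turns',((zt-.1045)/.01).round(2))
za=zt-.026
m=(d>.030)&(d<.057)&(np.abs(P[:,2]-za)<.004); Q=P[m]
a=np.degrees(np.arctan2(Q[:,1]-c[1],Q[:,0]-c[0]))
h,e=np.histogram(a,36,(-180,180)); print([(int(x),int(n)) for x,n in zip(e,h) if n>3])
t=np.degrees(np.angle(np.mean(np.exp(2j*np.radians(a)))))/2; print('arm axis',t.round(1), 'finger',np.degrees(np.arctan2(*(r.get_state()['position'][:2]-c)[::-1])).round(1))
E
python3 cap.py
```

```text
boss top z 0.1049 turns 0.04
[(-180, 204), (-20, 18), (-10, 732), (0, 571), (160, 40), (170, 512)]
arm axis -1.8 finger -172.4
```

```bash
python3 - <<'E'
from hm import *
im=shot('wrist','w5'); P=cloud(im); print(r.get_state()['time_s'])
c=np.array([.5814,-.1515]); d=np.hypot(*(P[:,:2]-c).T)
m=(d>.030)&(d<.057)&(P[:,2]>.06)
a=np.degrees(np.arctan2(P[:,1]-c[1],P[:,0]-c[0]))
for lo in (-8,172): 
    k=m&(a>lo)&(a<lo+8); print(lo,np.percentile(P[k,2],[5,50,95]).round(4))
tip=np.array(im['hand_eye'])
o=r.get_state()['position']
print('tip px',proj(im,[o,o+[0,0,.01],o+[0,0,.02]]).round(0))
for v in range(236,262,4): print(v,[dep(im,u,v).round(3).tolist() for u in (316,325,334)])
E
```

```text
7.45
-8 [0.0772 0.0786 0.0799]
172 [0.0781 0.147  0.1822]
tip px [[325. 237.]
 [325. 244.]
 [326. 253.]]
236 [[0.537, -0.151, 0.078], [0.512, -0.166, 0.014], [0.517, -0.171, 0.022]]
240 [[0.535, -0.152, 0.079], [0.525, -0.161, 0.052], [0.524, -0.168, 0.046]]
244 [[0.543, -0.149, 0.102], [0.544, -0.154, 0.101], [0.546, -0.158, 0.102]]
248 [[0.542, -0.15, 0.105], [0.544, -0.154, 0.106], [0.546, -0.158, 0.107]]
252 [[0.542, -0.15, 0.109], [0.545, -0.154, 0.111], [0.546, -0.157, 0.111]]
256 [[0.543, -0.15, 0.114], [0.544, -0.154, 0.114], [0.546, -0.157, 0.114]]
260 [[0.543, -0.15, 0.118], [0.544, -0.154, 0.118], [0.546, -0.157, 0.118]]
```

View pics/w5.png

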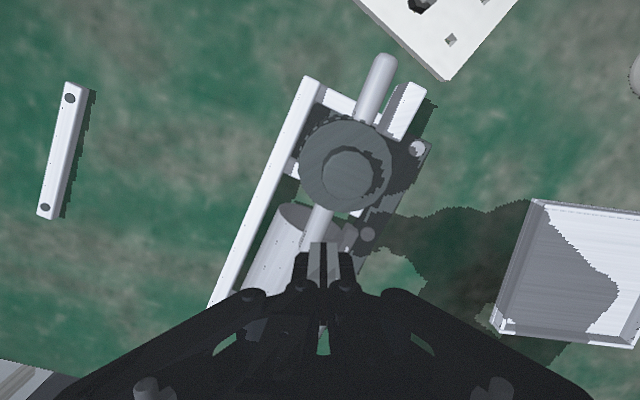

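```bash
python3 - <<'E'
from hm import *
for c in ('side','scene'):
    im=shot(c); o=r.get_state()['position']; p=proj(im,[o,o+[0,0,.03],[.5814,-.1515,.104]]); print(c,p.round(1),r.get_state()['time_s'])
    f=im['frame'].copy(); u,v=p[0].astype(int)
    k=8; cr=cv2.resize(f[v-35:v+25,u-40:u+40],None,fx=k,fy=k,interpolation=cv2.INTER_CUBIC)
    for q,col in zip(p,[(0,0,255),(0,255,255),(255,0,255)]): cv2.circle(cr,tuple(int(x) for x in ((q-[u-40,v-35])*k)),4,col,1)
    cv2.imwrite('pics/z_'+c+'.png',cr)
E
```

```text
side [[329.7 214.3]
 [329.7 205.4]
 [345.  201.2]] 7.5
scene [[334.7 199.9]
 [334.9 188.9]
 [316.4 184.8]] 7.55
```

View pics/z_side.png

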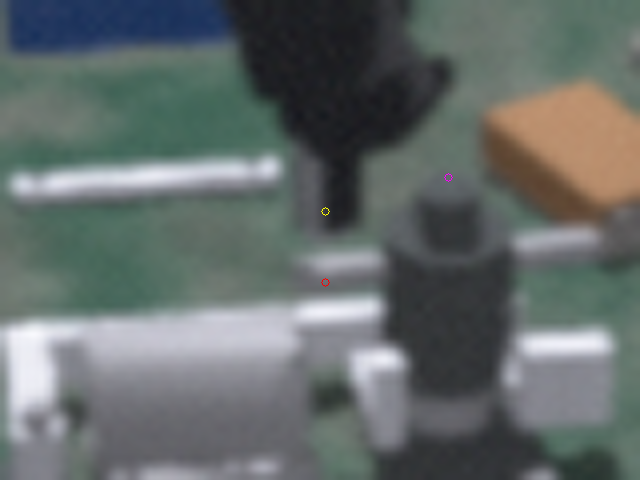

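View pics/z_scene.png

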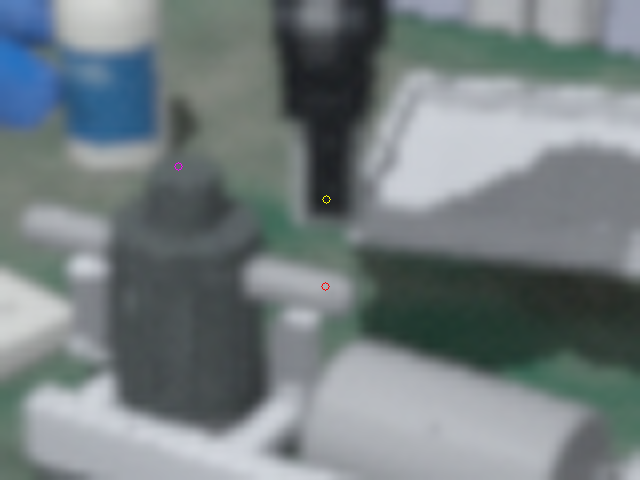

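```bash
python3 d.py 0.5814 -0.1995 0.038; cat > circ.py <<'E'
import numpy as np,sys
yaw=-1.223;c=np.array([.5814,-.1515]); a0,n,st,lag=map(float,sys.argv[1:5])
ex=np.array([np.cos(yaw),np.sin(yaw)]);ez=np.array([-np.sin(yaw),np.cos(yaw)])
p=lambda a:.048*np.array([np.cos(np.radians(a)),np.sin(np.radians(a))])
for k in range(1,int(n)+1):
  d=p(a0+st*k)-p(a0); print('[%.4f,%.4f,%.4f,0,0],'%(d@ex,-.01*max(0,k*st-lag)/360,d@ez),end='')
  if k%12==0: print()
E
python3 circ.py -90 12 20 60
```

```text
pos [ 0.5344 -0.1576  0.07  ] t 7.55 F [ 0.3 -0.8  0.2] yaw [-1.571  0.    -1.222] tool shift [0.0554 0.032  0.0299]
[0.0029,-0.0000,0.0164,0,0],[-0.0000,-0.0000,0.0328,0,0],[-0.0084,-0.0000,0.0473,0,0],[-0.0212,-0.0006,0.0580,0,0],[-0.0369,-0.0011,0.0636,0,0],[-0.0535,-0.0017,0.0636,0,0],[-0.0692,-0.0022,0.0579,0,0],[-0.0819,-0.0028,0.0472,0,0],[-0.0903,-0.0033,0.0327,0,0],[-0.0931,-0.0039,0.0163,0,0],[-0.0902,-0.0044,-0.0001,0,0],[-0.0819,-0.0050,-0.0145,0,0],
```

```bash
python3 -m crank '[[0.03,0,-0.002,0,0],[0.055,0,0.015,0,0],[0.055,0,0.03,0,0],[0.055,0.02,0.03,0,0],[0.055,0.032,0.03,0,0],[0.055,0.032,0.03,0,0]]' && python3 -m crank '[[0.003,0,0.0165,0,0],[0,0,0.033,0,0],[-0.008,0,0.047,0,0]]'; python3 cap.py;  python3 d.py 0.6122 -0.1755 0.038
```

```text
time_s: 8.15
position: [0.5791, -0.1978, 0.0351]
eef_rot: [-1.575, 0.004, -1.222]
force: [-0.7, 0.5, -0.5]
width: -0.0002
time_s: 8.45
position: [0.624, -0.1756, 0.0389]
eef_rot: [-1.57, -0.001, -1.223]
force: [-0.0, -0.3, 0.6]
width: -0.0
boss top z nan turns nan
[]
arm axis nan finger -26.6
pos [ 0.6252 -0.1735  0.039 ] t 8.5 F [-0.8  1.1  1.4] yaw [-1.569 -0.    -1.222] tool shift [-0.0025  0.0009 -0.0129]
  return _methods._mean(a, axis=axis, dtype=dtype,
  ret = ret.dtype.type(ret / rcount)
```

```bash
python3 circ.py -30 12 20 0
```

```text
[-0.0128,-0.0006,0.0107,0,0],[-0.0285,-0.0011,0.0164,0,0],[-0.0451,-0.0017,0.0164,0,0],[-0.0608,-0.0022,0.0106,0,0],[-0.0735,-0.0028,-0.0001,0,0],[-0.0819,-0.0033,-0.0145,0,0],[-0.0847,-0.0039,-0.0310,0,0],[-0.0818,-0.0044,-0.0474,0,0],[-0.0735,-0.0050,-0.0618,0,0],[-0.0607,-0.0056,-0.0725,0,0],[-0.0450,-0.0061,-0.0782,0,0],[-0.0283,-0.0067,-0.0782,0,0],
```

```bash
python3 -m crank '[[-0.0128,-0.0005,0.0107,0,0],[-0.0285,-0.001,0.0164,0,0],[-0.045,-0.0015,0.0164,0,0],[-0.061,-0.002,0.0106,0,0],[-0.0735,-0.003,0,0,0],[-0.082,-0.0035,-0.0145,0,0],[-0.0847,-0.004,-0.031,0,0],[-0.0818,-0.0045,-0.0475,0,0],[-0.0735,-0.005,-0.0618,0,0],[-0.0607,-0.0055,-0.0725,0,0],[-0.045,-0.006,-0.0782,0,0],[-0.0283,-0.0065,-0.0782,0,0]]'; python3 cap.py;  python3 d.py 0.5389 -0.1755 0.045; python3 look.py 6 wrist cap_boss
```

```text
time_s: 9.7
position: [0.5391, -0.1776, 0.0447]
eef_rot: [-1.571, 0.0, -1.224]
force: [0.1, 0.6, -0.5]
width: 0.0001
boss top z 0.1114 turns 0.69
[(-170, 91), (-160, 106), (-150, 126), (-140, 297), (-130, 865), (-120, 303), (40, 180), (50, 1338), (60, 458)]
arm axis 53.4 finger -144.9
pos [ 0.5409 -0.1799  0.0454] t 9.75 F [-0.1 -1.1  0.9] yaw [-1.569 -0.003 -1.225] tool shift [-0.0049  0.0004 -0.0004]
wrist
cap_boss 0.91 294 189 [ 0.5773 -0.153   0.095 ]
```

View pics/wrist6.png

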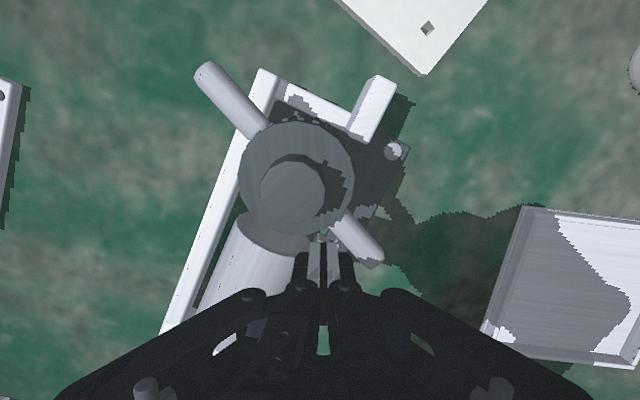

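```bash
python3 circ.py 210 12 20 0;python3 circ.py 450 12 20 0;
```

```text
[0.0157,-0.0006,0.0057,0,0],[0.0284,-0.0011,0.0165,0,0],[0.0367,-0.0017,0.0309,0,0],[0.0396,-0.0022,0.0473,0,0],[0.0367,-0.0028,0.0637,0,0],[0.0283,-0.0033,0.0782,0,0],[0.0156,-0.0039,0.0889,0,0],[-0.0001,-0.0044,0.0945,0,0],[-0.0168,-0.0050,0.0945,0,0],[-0.0324,-0.0056,0.0888,0,0],[-0.0452,-0.0061,0.0781,0,0],[-0.0535,-0.0067,0.0636,0,0],
[-0.0029,-0.0006,-0.0164,0,0],[0.0000,-0.0011,-0.0328,0,0],[0.0084,-0.0017,-0.0473,0,0],[0.0212,-0.0022,-0.0580,0,0],[0.0369,-0.0028,-0.0636,0,0],[0.0535,-0.0033,-0.0636,0,0],[0.0692,-0.0039,-0.0579,0,0],[0.0819,-0.0044,-0.0472,0,0],[0.0903,-0.0050,-0.0327,0,0],[0.0931,-0.0056,-0.0163,0,0],[0.0902,-0.0061,0.0001,0,0],[0.0819,-0.0067,0.0145,0,0],
```

```bash
python3 -m crank '[[0.0157,-0.0005,0.0057,0,0],[0.0284,-0.001,0.0165,0,0],[0.0367,-0.0015,0.031,0,0],[0.0396,-0.002,0.0473,0,0],[0.0367,-0.003,0.0637,0,0],[0.0283,-0.0035,0.0782,0,0],[0.0156,-0.004,0.089,0,0],[0,-0.0045,0.0945,0,0],[-0.0168,-0.005,0.0945,0,0],[-0.0324,-0.0055,0.0888,0,0],[-0.0452,-0.006,0.078,0,0],[-0.0535,-0.0065,0.0636,0,0]]' && python3 -m crank '[[-0.003,-0.0005,-0.0164,0,0],[0,-0.001,-0.0328,0,0],[0.0084,-0.0015,-0.0473,0,0],[0.0212,-0.002,-0.058,0,0],[0.037,-0.003,-0.0636,0,0],[0.0535,-0.0035,-0.0636,0,0],[0.0692,-0.004,-0.0579,0,0],[0.082,-0.0045,-0.0472,0,0],[0.0903,-0.005,-0.0327,0,0],[0.0931,-0.0055,-0.0163,0,0],[0.0902,-0.006,0,0,0],[0.082,-0.0065,0.0145,0,0]]'; python3 cap.py;  python3 look.py 7 wrist cap_boss;python3 circ.py 690 12 20 0; python3 d.py 0.6230 -.1275 0.058
```

```text
time_s: 11.05
position: [0.5798, -0.102, 0.0511]
eef_rot: [-1.571, 0.0, -1.221]
force: [0.7, 0.0, 0.5]
width: 0.0004
time_s: 12.25
position: [0.624, -0.1767, 0.0576]
eef_rot: [-1.571, -0.0, -1.224]
force: [0.4, -0.4, -0.1]
width: 0.0002
boss top z nan turns nan
[]
arm axis nan finger -27.5
wrist
cap_boss 0.4 573 187 [ 0.7003 -0.2621  0.095 ]
[-0.0128,-0.0006,0.0107,0,0],[-0.0285,-0.0011,0.0164,0,0],[-0.0451,-0.0017,0.0164,0,0],[-0.0608,-0.0022,0.0106,0,0],[-0.0735,-0.0028,-0.0001,0,0],[-0.0819,-0.0033,-0.0145,0,0],[-0.0847,-0.0039,-0.0310,0,0],[-0.0818,-0.0044,-0.0474,0,0],[-0.0735,-0.0050,-0.0618,0,0],[-0.0607,-0.0056,-0.0725,0,0],[-0.0450,-0.0061,-0.0782,0,0],[-0.0283,-0.0067,-0.0782,0,0],
pos [ 0.6232 -0.1752  0.0575] t 12.4 F [-0.8 -0.2 -0.4] yaw [-1.571  0.    -1.221] tool shift [-0.0449 -0.0005  0.0161]
  return _methods._mean(a, axis=axis, dtype=dtype,
  ret = ret.dtype.type(ret / rcount)
```

View pics/wrist7.png

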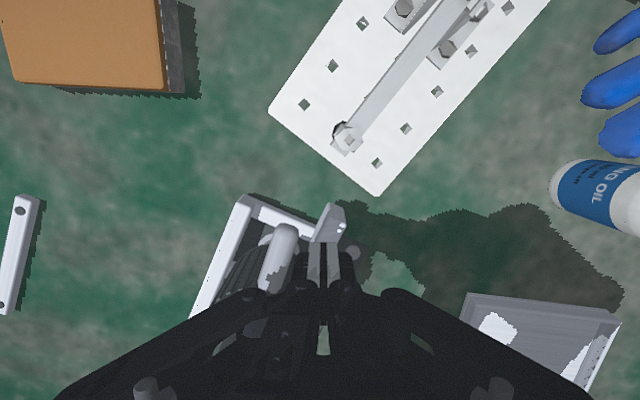

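```bash
python3 -m crank '[[-0.0128,-0.0005,0.0107,0,0],[-0.0285,-0.001,0.0164,0,0],[-0.045,-0.0015,0.0164,0,0],[-0.061,-0.002,0.0106,0,0],[-0.0735,-0.003,0,0,0],[-0.082,-0.0035,-0.0145,0,0],[-0.0847,-0.004,-0.031,0,0],[-0.0818,-0.0045,-0.0475,0,0],[-0.0735,-0.005,-0.0618,0,0],[-0.0607,-0.0055,-0.0725,0,0],[-0.045,-0.006,-0.0782,0,0],[-0.0283,-0.0065,-0.0782,0,0]]'; python3 cap.py;  python3 look.py 8 wrist cap_boss; python3 circ.py 930 8 10 0
```

```text
time_s: 13.6
position: [0.5392, -0.1778, 0.0643]
eef_rot: [-1.571, -0.0, -1.224]
force: [0.3, 0.2, 0.2]
width: -0.0002
boss top z 0.1314 turns 2.69
[(-170, 92), (-160, 112), (-150, 124), (-140, 288), (-130, 860), (-120, 332), (40, 206), (50, 1338), (60, 444)]
arm axis 53.4 finger -144.8
wrist
cap_boss 0.67 292 186 [ 0.5728 -0.1516  0.095 ]
[0.0081,-0.0003,0.0022,0,0],[0.0157,-0.0006,0.0057,0,0],[0.0225,-0.0008,0.0105,0,0],[0.0284,-0.0011,0.0165,0,0],[0.0332,-0.0014,0.0233,0,0],[0.0367,-0.0017,0.0309,0,0],[0.0389,-0.0019,0.0390,0,0],[0.0396,-0.0022,0.0473,0,0],
```

View pics/wrist8.png

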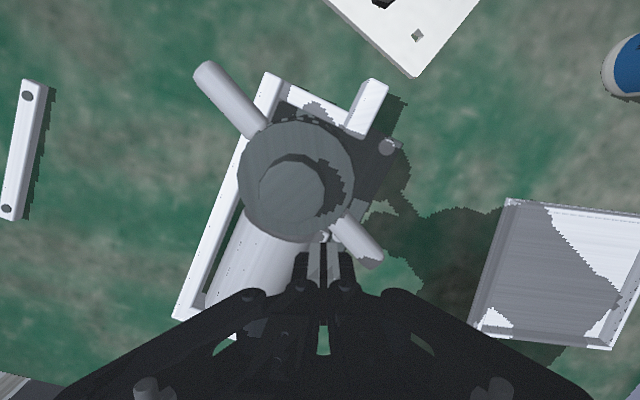

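```bash
python3 -m crank '[[0.008,-0.0003,0.002,0,0],[0.0157,-0.0005,0.0057,0,0],[0.0225,-0.001,0.0105,0,0],[0.0284,-0.001,0.0165,0,0],[0.033,-0.0015,0.0233,0,0],[0.0367,-0.0015,0.031,0,0],[0.039,-0.002,0.039,0,0],[0.039,-0.002,0.039,0,0],[0.042,-0.002,0.026,0,0],[0.042,-0.052,0.026,0,0],[0.042,-0.1,0.02,0,0.05],[0.042,-0.15,0.005,0,0.05]]'; python3 cap.py; python3 d.py 0.5814 -0.1515 0.0895
```

```text
time_s: 14.95
position: [0.5579, -0.2139, 0.2132]
eef_rot: [-1.572, 0.001, -1.223]
force: [-0.4, -0.9, 0.6]
width: 0.028
boss top z 0.1334 turns 2.89
[(-70, 83), (-60, 271), (-50, 52), (110, 86), (120, 231), (130, 51)]
arm axis -55.7 finger -107.9
pos [ 0.5604 -0.2167  0.2242] t 15.0 F [ 1.8 -1.4  6.6] yaw [-1.562 -0.011 -1.224] tool shift [-0.0556  0.1345  0.0408]
```

```bash
python3 -m crank '[[-0.03,0.03,0.02,0,0.05],[-0.054,0.05,0.04,0,0.05],[-0.054,0.05,0.04,0,0.05],[-0.054,0.05,0.04,0,0.05],[-0.054,0.05,0.04,0,0.05]]'; python3 - <<'E'
from hm import *
im=shot('wrist','w9'); P=cloud(im)
c=np.array([.5814,-.1515]); d=np.hypot(*(P[:,:2]-c).T)
for lo,hi,rr in [(.128,.138,.02),(.112,.119,.032)]:
    m=(d<rr)&(P[:,2]>lo)&(P[:,2]<hi); Q=P[m]
    print(lo,len(Q),Q.mean(0).round(4),((Q.min(0)+Q.max(0))/2).round(4),cv2.minEnclosingCircle(Q[:,:2].astype(np.float32)))
E
python3 d.py 0.5814 -0.1515 0.093
```

```text
time_s: 15.5
position: [0.5783, -0.1504, 0.1629]
eef_rot: [-1.57, -0.001, -1.224]
force: [0.3, -0.2, -0.3]
width: 0.0495
0.128 884 [ 0.5832 -0.1521  0.133 ] [ 0.5823 -0.1526  0.1315] ((0.58246910572052, -0.1524178385734558), 0.011947148479521275)
0.112 2032 [ 0.5851 -0.1513  0.1152] [ 0.5823 -0.1524  0.1155] ((0.5822851657867432, -0.15255369246006012), 0.02402612939476967)
pos [ 0.5785 -0.1506  0.1631] t 15.55 F [-0.2 -0.3 -0.3] yaw [-1.570e+00 -1.000e-03 -1.224e+00] tool shift [0.0017 0.0702 0.0023]
```

View pics/w9.png

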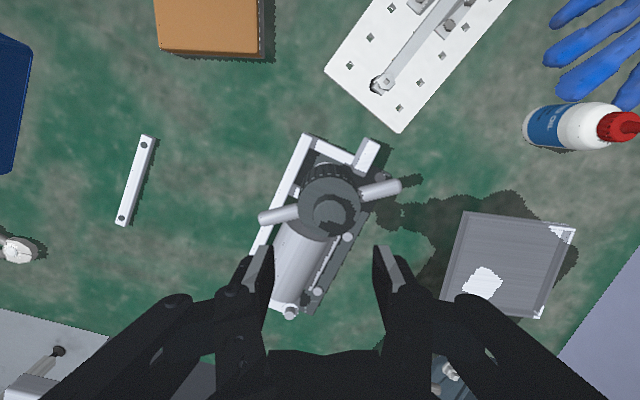

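```bash
python3 -m crank '[[0.003,0.03,0.003,0,0.05],[0.003,0.05,0.003,0,0.05],[0.003,0.06,0.003,0,0.05],[0.003,0.067,0.003,0,0.05],[0.003,0.067,0.003,0,0.05]]'; python3 - <<'E'
from hm import *
im=shot('side','s10'); o=r.get_state()['position']; print(o,r.get_state()['force'])
f=im['frame'];k=10
cv2.imwrite('pics/z10.png',cv2.resize(f[180:235,310:380],None,fx=k,fy=k,interpolation=cv2.INTER_CUBIC))
im=shot('wrist','w10')
E
```

```text
time_s: 16.05
position: [0.582, -0.1516, 0.0948]
eef_rot: [-1.571, 0.0, -1.224]
force: [-0.7, 0.5, -0.0]
width: 0.0503
[ 0.58250568 -0.15166363  0.0956346 ] [1.04448245 1.11799134 0.30658212]
```

View pics/z10.png

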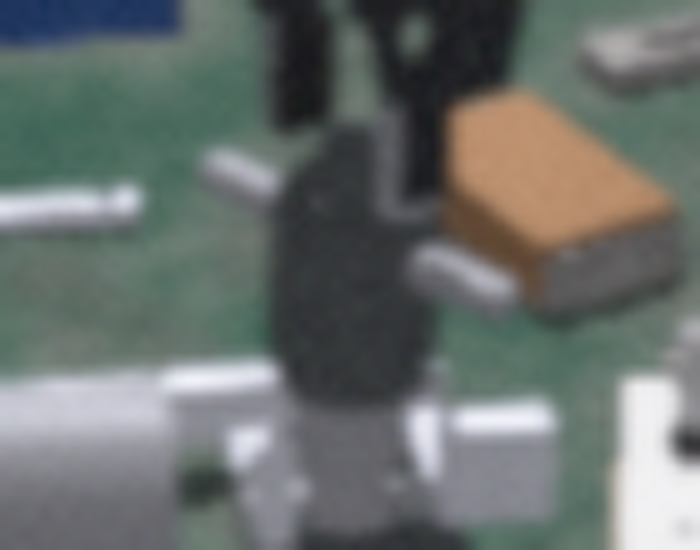

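View pics/w10.png

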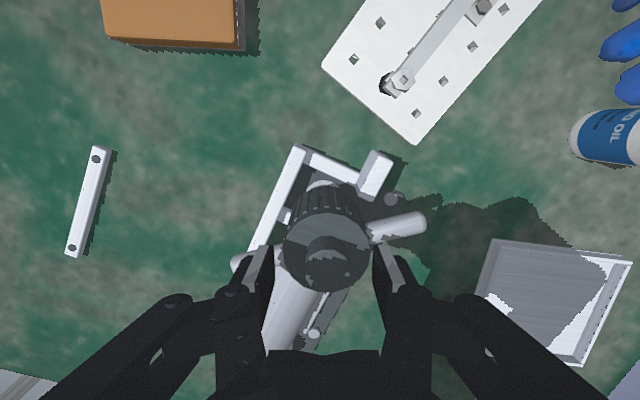

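```bash
python3 -m crank '[[0,0,0,0,0.03],[0,0,0,0,0.01],[0,0,0,0,0.01],[0,0,0,0,0.01],[0,0,0,0,0.01],[0,0,0,0,0.01]]'
```

```text
time_s: 16.75
position: [0.5831, -0.1516, 0.0964]
eef_rot: [-1.569, -0.002, -1.223]
force: [0.0, -1.3, 5.3]
width: 0.0214
```

```bash
python3 -m crank '[[0,0,0,0,0.01],[0,0,0,0,0.01]]';  python3 - <<'E'
from hm import *
im=shot('wrist','w11');print(r.get_state()['width'])
E
```

```text
time_s: 16.95
position: [0.5832, -0.1516, 0.0965]
eef_rot: [-1.569, -0.002, -1.223]
force: [-0.2, -0.2, 5.8]
width: 0.0211
0.02119595373995976
```

View pics/w11.png

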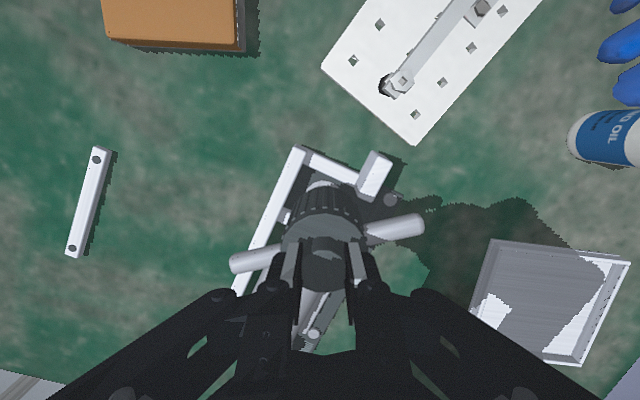

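```bash
python3 -m crank '[[0,-0.02,0,0,0.01],[0,-0.05,0,0,0.01],[0,-0.09,0,0,0.01],[0,-0.12,0,0,0.01],[0,-0.12,0,0,0.01],[0,-0.12,0,0,0.01]]';  python3 - <<'E'
from hm import *
im=shot('wrist','w12');P=cloud(im)
s=r.get_state();print(s['width'],s['force'])
m=(np.abs(P[:,0]-.5505)<.085)&(np.abs(P[:,1]+.392)<.085)&(P[:,2]>.003)&(P[:,2]<.02)
Q=P[m];print(len(Q),cv2.minAreaRect(Q[:,:2].astype(np.float32)*1000))
m&=(P[:,2]>.012);Q=P[m];print(len(Q),cv2.minAreaRect(Q[:,:2].astype(np.float32)*1000))
np.save('P12.npy',P)
# held cap points
c=s['position'][:2]; d=np.hypot(*(P[:,:2]-c).T)
E
python3 look.py 12b side tray
```

```text
time_s: 17.6
position: [0.5816, -0.151, 0.2138]
eef_rot: [-1.572, 0.001, -1.223]
force: [-0.6, -0.0, -4.3]
width: 0.0212
0.02084291963801903 [-1.59654158  0.14384694 -3.85003399]
8105 ((560.66650390625, -375.21484375), (147.53273010253906, 134.60256958007812), 12.621606826782227)
1425 ((549.5768432617188, -384.6614990234375), (121.76103210449219, 121.01227569580078), 12.621606826782227)
side
tray 0.97 357 283 [ 0.5517 -0.3869  0.    ]
tray 0.58 347 158 [0.72   0.3396 0.    ]
```

View pics/w12.png

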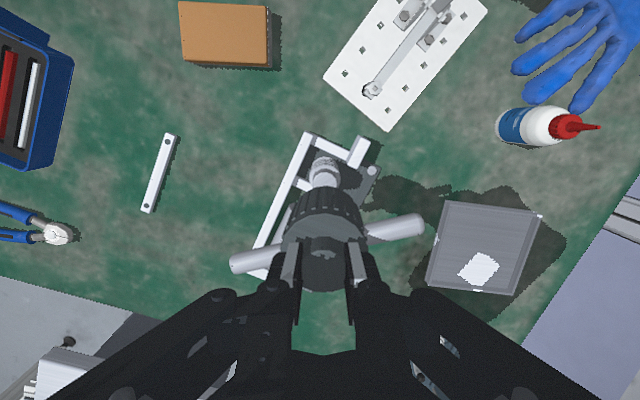

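View pics/side12b.png

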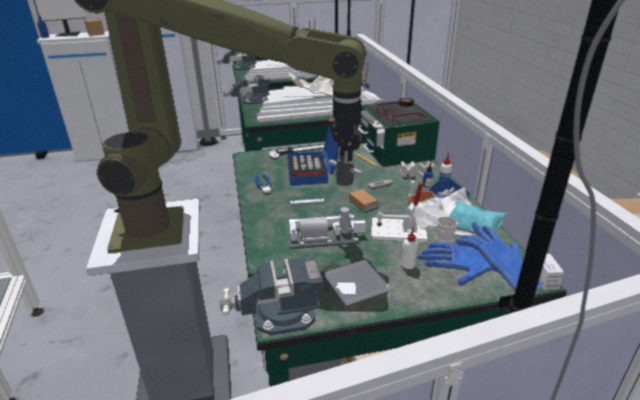

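```bash
python3 -c "
import numpy as np
from hm import heightmap
from h import *
from hm import cloud
for c in ('side','scene'):
    P=cloud(shot(c)); m=(P[:,0]>.28)&(P[:,0]<.5)&(P[:,1]>-.6)&(P[:,1]<-.3)&(P[:,2]>.03)&(P[:,2]<.3); Q=P[m]
    print(c,len(Q),Q.min(0),Q.max(0)); 
    for z in (.06,.1,.14,.18):
        q=Q[Q[:,2]>z]; print(z,len(q),q.max(0) if len(q) else '')
"; python3 d.py .5496 -.3847 .21
```

```text
side 3121 [ 0.280002   -0.50442075  0.03002495] [ 0.43963851 -0.36018761  0.12529729]
0.06 2666 [ 0.43963851 -0.36018761  0.12529729]
0.1 1628 [ 0.43963851 -0.40094406  0.12529729]
0.14 0 
0.18 0 
scene 1942 [ 0.28013247 -0.49084564  0.03004489] [ 0.44243906 -0.35377292  0.12486238]
0.06 1555 [ 0.44243906 -0.35377292  0.12486238]
0.1 783 [ 0.44243906 -0.39608956  0.12486238]
0.14 0 
0.18 0 
pos [ 0.581  -0.1508  0.2122] t 17.85 F [ 0.4 -0.2 -2.8] yaw [-1.574  0.003 -1.223] tool shift [ 0.2092  0.002  -0.1092]
```

```bash
python3 -m crank '[[0.03,0,-0.016,0,0.01],[0.065,0,-0.034,0,0.01],[0.1,0,-0.053,0,0.01],[0.135,0,-0.071,0,0.01],[0.17,0,-0.09,0,0.01],[0.195,0,-0.103,0,0.01],[0.2085,0.02,-0.11,0,0.01],[0.2085,0.05,-0.11,0,0.01],[0.2085,0.09,-0.11,0,0.01],[0.2085,0.125,-0.11,0,0.01],[0.2085,0.145,-0.11,0,0.01],[0.2085,0.145,-0.11,0,0.01]]'; python3 d.py .5496 -.3847 .0455; python3 look.py 13 wrist,side tray
```

```text
time_s: 19.05
position: [0.5465, -0.382, 0.0635]
eef_rot: [-1.576, 0.01, -1.223]
force: [-1.0, 0.1, -3.3]
width: 0.0211
pos [ 0.5465 -0.382   0.0635] t 19.05 F [-1.   0.1 -3.3] yaw [-1.576  0.01  -1.223] tool shift [0.0037 0.018  0.0021]
wrist
side
tray 0.86 357 285 [ 0.5484 -0.3972  0.    ]
```

View pics/wrist13.png

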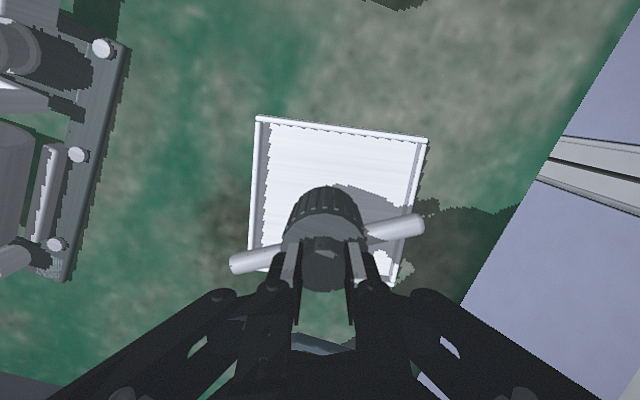

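```bash
python3 d.py .5496 -.3847 .0455; python3 -m crank '[[0.002,0.008,0.002,0,0.01],[0.003,0.014,0.003,0,0.01],[0.003,0.017,0.003,0,0.01],[0.003,0.017,0.003,0,0.01],[0.003,0.017,0.003,0,0.01]]'; python3 d.py .5496 -.3847 .0455
```

```text
pos [ 0.551  -0.3856  0.0721] t 19.25 F [ 0.  -0.1 -2.4] yaw [-1.569 -0.003 -1.223] tool shift [-0.0014  0.0266 -0.001 ]
time_s: 19.75
position: [0.5536, -0.3865, 0.0529]
eef_rot: [-1.571, 0.0, -1.223]
force: [0.9, -0.3, -2.8]
width: 0.0208
pos [ 0.5536 -0.3865  0.0529] t 19.75 F [ 0.9 -0.3 -2.8] yaw [-1.571  0.    -1.223] tool shift [-0.003   0.0074 -0.0032]
```

```bash
python3 -m crank '[[-0.003,0.003,-0.003,0,0.01],[-0.003,0.005,-0.003,0,0.01],[-0.003,0.007,-0.003,0,0.01],[-0.003,0.008,-0.003,0,0.01],[-0.003,0.008,-0.003,0,0.01]]'; python3 - <<'E'
from h import *
im=shot('side','s14'); print(r.get_state()['position'],r.get_state()['force'])
cv2.imwrite('pics/z14.png',cv2.resize(im['frame'][240:310,310:400],None,fx=8,fy=8,interpolation=cv2.INTER_CUBIC))
E
```

```text
time_s: 20.25
position: [0.5502, -0.3851, 0.0463]
eef_rot: [-1.57, -0.001, -1.223]
force: [-2.4, 1.2, 4.9]
width: 0.0211
[ 0.55016892 -0.38508122  0.04624686] [-2.46738967  1.86974093  5.24888098]
```

View pics/z14.png

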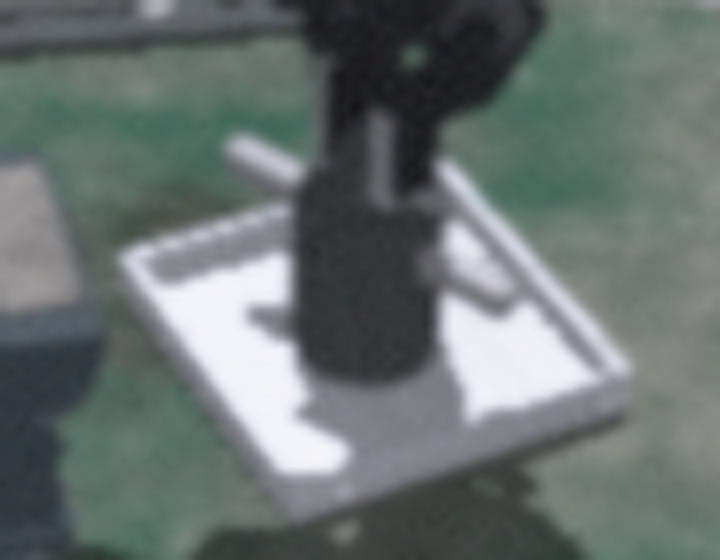

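```bash
python3 -m crank '[[0,0,0,0,0.05],[0,0,0,0,0.05],[0,0,0,0,0.05],[0,-0.02,0,0,0.05],[0,-0.06,0,0,0.05],[0,-0.11,0,0,0.05],[0,-0.16,0,0,0],[0,-0.16,0,0,0],[0,-0.16,0,0,0]]'; python3 - <<'E'
from hm import *
im=shot('wrist','w15');P=cloud(im);c=np.array([.55,-.385]);m=(np.hypot(*(P[:,:2]-c).T)<.065)&(P[:,2]>.035)&(P[:,2]<.12)
for lo,hi in ((.076,.090),(.06,.070),(.046,.058)):
    Q=P[m&(P[:,2]>lo)&(P[:,2]<hi)]; print(lo,len(Q),Q.mean(0).round(4),Q.min(0).round(4),Q.max(0).round(4))
E
```

```text
time_s: 21.2
position: [0.5509, -0.3856, 0.2076]
eef_rot: [-1.568, -0.004, -1.223]
force: [0.7, -0.0, 0.2]
width: 0.0066
0.076 435 [ 0.5494 -0.386   0.0824] [ 0.5372 -0.3979  0.076 ] [ 0.5603 -0.3745  0.0848]
0.06 1107 [ 0.5508 -0.3852  0.0648] [ 0.5248 -0.4095  0.0605] [ 0.5724 -0.3626  0.0699]
0.046 790 [ 0.5522 -0.3855  0.0553] [ 0.5132 -0.4355  0.0461] [ 0.5841 -0.3357  0.058 ]
```

View pics/w15.png

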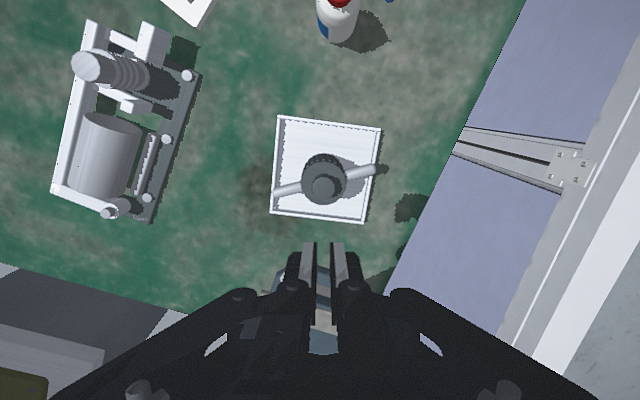

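```bash
python3 d.py .6164 -.215 0.0; python3 - <<'E'
import numpy as np
yaw=-1.223
ex=np.array([np.cos(yaw),np.sin(yaw)]);ez=np.array([-np.sin(yaw),np.cos(yaw)])
pv=np.array([.4256,-.1648]);p0=np.array([.6164,-.215]);print(np.degrees(np.arctan2(*(p0-pv)[::-1])))
p=lambda a:pv+.195*np.array([np.cos(np.radians(a)),np.sin(np.radians(a))])
for a in list(range(-12,94,6))+[90,92,94,96]: 
    d=p(a)-p0; print(a,p(a).round(3),'[%.4f,0,%.4f,0,0]'%(d@ex,d@ez))
d=p(54)-p0
print('rel to 54')
for a in list(range(60,100,6)): 
    d=p(a)-p(54); print(a,'[%.4f,0,%.4f,0,0]'%(d@ex,d@ez))
E
```

```text
pos [ 0.5499 -0.3847  0.2049] t 21.25 F [-0.   0.1  0.2] yaw [-1.571 -0.    -1.223] tool shift [-0.1369  0.2049  0.1204]
-14.740606550445133
-12 [ 0.616 -0.205] [-0.0091,0,0.0032,0,0]
-6 [ 0.62  -0.185] [-0.0270,0,0.0131,0,0]
0 [ 0.621 -0.165] [-0.0458,0,0.0211,0,0]
6 [ 0.62  -0.144] [-0.0653,0,0.0270,0,0]
12 [ 0.616 -0.124] [-0.0853,0,0.0309,0,0]
18 [ 0.611 -0.105] [-0.1057,0,0.0326,0,0]
24 [ 0.604 -0.085] [-0.1261,0,0.0322,0,0]
30 [ 0.594 -0.067] [-0.1463,0,0.0297,0,0]
36 [ 0.583 -0.05 ] [-0.1662,0,0.0251,0,0]
42 [ 0.571 -0.034] [-0.1855,0,0.0184,0,0]
48 [ 0.556 -0.02 ] [-0.2040,0,0.0098,0,0]
54 [ 0.54  -0.007] [-0.2215,0,-0.0007,0,0]
60 [0.523 0.004] [-0.2378,0,-0.0130,0,0]
66 [0.505 0.013] [-0.2527,0,-0.0270,0,0]
72 [0.486 0.021] [-0.2660,0,-0.0424,0,0]
78 [0.466 0.026] [-0.2777,0,-0.0591,0,0]
84 [0.446 0.029] [-0.2876,0,-0.0770,0,0]
90 [0.426 0.03 ] [-0.2955,0,-0.0958,0,0]
90 [0.426 0.03 ] [-0.2955,0,-0.0958,0,0]
92 [0.419 0.03 ] [-0.2978,0,-0.1022,0,0]
94 [0.412 0.03 ] [-0.2997,0,-0.1088,0,0]
96 [0.405 0.029] [-0.3015,0,-0.1153,0,0]
rel to 54
60 [-0.0163,0,-0.0123,0,0]
66 [-0.0312,0,-0.0262,0,0]
72 [-0.0446,0,-0.0417,0,0]
78 [-0.0563,0,-0.0584,0,0]
84 [-0.0661,0,-0.0763,0,0]
90 [-0.0741,0,-0.0951,0,0]
96 [-0.0800,0,-0.1146,0,0]
```

```bash
python3 -m crank '[[-0.04,0,0.035,0,0],[-0.08,0,0.07,0,0],[-0.12,0.02,0.105,0,0],[-0.137,0.07,0.12,0,0],[-0.137,0.12,0.12,0,0],[-0.137,0.16,0.12,0,0],[-0.137,0.19,0.12,0,0],[-0.137,0.205,0.12,0,0],[-0.137,0.205,0.12,0,0]]'; python3 look.py 16 wrist gate_paddle; python3 d.py .6164 -.215 0.0
```

```text
time_s: 22.15
position: [0.6128, -0.2137, -0.0046]
eef_rot: [-1.577, 0.006, -1.223]
force: [-0.2, 1.3, 0.6]
width: 0.0003
wrist
gate_paddle 0.78 257 229 [ 0.6231 -0.177   0.035 ]
pos [ 0.6165 -0.2155  0.0007] t 22.25 F [ 0.4 -0.4  0.4] yaw [-1.570e+00 -1.000e-03 -1.223e+00] tool shift [-0.0005  0.0007  0.    ]
```

View pics/wrist16.png

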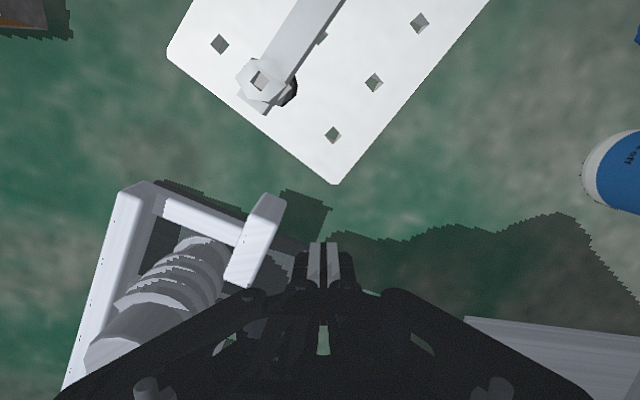

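```bash
python3 -m crank '[[-0.009,0,0.003,0,0],[-0.027,0,0.013,0,0],[-0.046,0,0.021,0,0],[-0.065,0,0.027,0,0],[-0.085,0,0.031,0,0],[-0.106,0,0.0325,0,0],[-0.126,0,0.032,0,0],[-0.146,0,0.03,0,0],[-0.166,0,0.025,0,0],[-0.1855,0,0.0185,0,0],[-0.204,0,0.01,0,0],[-0.2215,0,-0.0005,0,0]]'; python3 look.py 17 wrist gate_paddle; python3 d.py .54 -.007 0.0
```

```text
time_s: 23.45
position: [0.5388, -0.0056, -0.0001]
eef_rot: [-1.571, 0.0, -1.223]
force: [1.0, -1.2, 0.0]
width: 0.0001
wrist
gate_paddle 0.64 285 287 [0.5213 0.0098 0.035 ]
pos [ 0.5371 -0.005  -0.0009] t 23.55 F [-0.4  0.1 -0.9] yaw [-1.573  0.002 -1.221] tool shift [ 0.0029 -0.0009  0.0021]
```

View pics/wrist17.png

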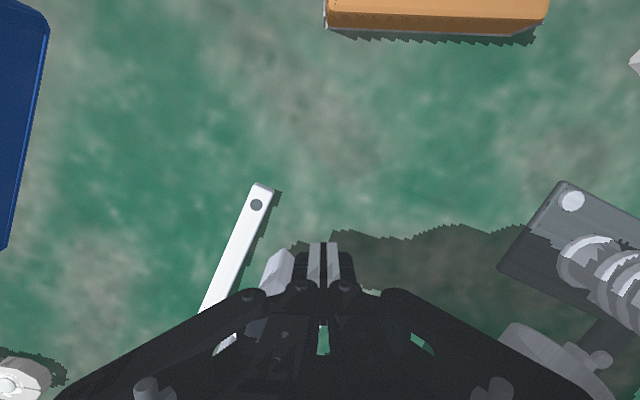

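Gate follows: the paddle is at (280,275), just left of the fingertips. I'll push on to the stop.

```bash
python3 -m crank '[[-0.016,0,-0.012,0,0],[-0.031,0,-0.026,0,0],[-0.0445,0,-0.0415,0,0],[-0.056,0,-0.0585,0,0],[-0.066,0,-0.076,0,0],[-0.071,0,-0.0865,0,0],[-0.074,0,-0.095,0,0],[-0.076,0,-0.101,0,0],[-0.077,0,-0.105,0,0],[-0.078,0,-0.108,0,0]]'; python3 look.py 18 wrist,scene gate_paddle,gate_pivot; python3 d.py .412 .030 0.0
```

```text
time_s: 24.55
position: [0.4145, 0.0294, 0.0007]
eef_rot: [-1.564, -0.002, -1.224]
force: [13.6, 0.9, -7.9]
width: -0.0003
wrist
scene
gate_paddle 0.96 361 269 [0.3945 0.024  0.035 ]
gate_pivot 0.96 381 218 [ 0.42   -0.1807  0.035 ]
pos [0.4146 0.0294 0.0008] t 24.85 F [ 7.1  0.7 -4.5] yaw [-1.565 -0.002 -1.224] tool shift [-0.0015  0.0008 -0.0022]
```

View pics/wrist18.png

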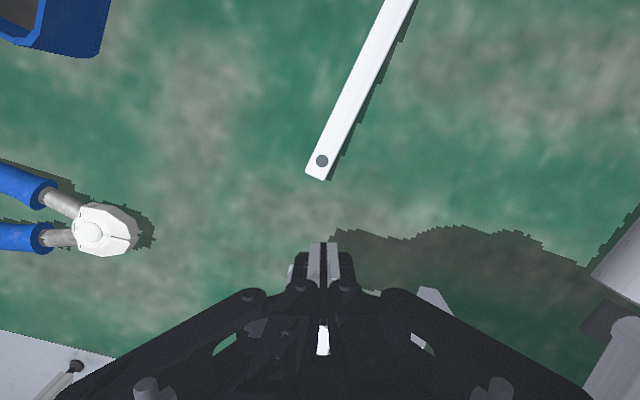

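View pics/scene18.png

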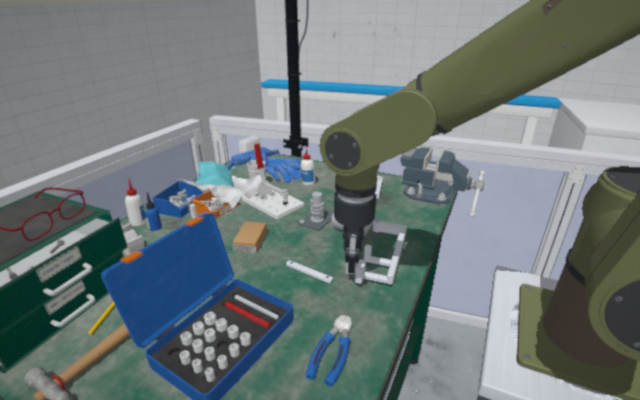

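```bash
python3 -m crank '[[0.012,0,0.02,0,0],[0.04,0,0.04,0,0],[0.08,0,0.055,0,0],[0.099,0,0.055,0,0],[0.099,0.008,0.055,0,0],[0.099,0.012,0.055,0,0],[0.099,0.012,0.055,0,0],[0.099,0.012,0.055,0,0]]';python3 d.py .5 -.045 0
```

```text
time_s: 25.65
position: [0.4963, -0.0439, -0.0126]
eef_rot: [-1.572, 0.001, -1.222]
force: [0.2, -1.2, 0.2]
width: -0.0001
pos [ 0.4963 -0.0439 -0.0126] t 25.65 F [ 0.2 -1.2  0.2] yaw [-1.572e+00  1.000e-03 -1.222e+00] tool shift [ 0.0023 -0.0126  0.0031]
```

```bash
python3 -m crank '[[0,0.002,0,0,0],[0,0.004,0,0,0],[0,0.004,0,0,0]]';python3 -m crank '[[0,0.002,0,0,0],[0,0.003,0,0,0],[0,0.003,0,0,0]]';
```

```text
time_s: 25.95
position: [0.4971, -0.0445, -0.0161]
eef_rot: [-1.571, 0.0, -1.223]
force: [-0.2, -0.6, -0.0]
width: -0.0001
time_s: 26.25
position: [0.4972, -0.0448, -0.0192]
eef_rot: [-1.571, 0.0, -1.223]
force: [-0.4, 0.2, -0.6]
width: -0.0001
```

```bash
python3 -m crank '[[0,0.001,0,0,0],[0,0.002,0,0,0],[0,0.002,0,0,0]]';python3 -m crank '[[0,0.001,0,0,0],[0,0.002,0,0,0],[0,0.002,0,0,0]]';python3 -m crank '[[0,0.001,0,0,0],[0,0.002,0,0,0],[0,0.002,0,0,0]]'
```

```text
time_s: 26.55
position: [0.4972, -0.0448, -0.0211]
eef_rot: [-1.571, 0.0, -1.223]
force: [0.1, -1.2, -0.4]
width: 0.0
time_s: 26.85
position: [0.4972, -0.0448, -0.0232]
eef_rot: [-1.571, 0.0, -1.223]
force: [-0.9, 0.8, -1.3]
width: 0.0
time_s: 27.15
position: [0.4975, -0.0448, -0.0242]
eef_rot: [-1.571, 0.0, -1.223]
force: [-3.2, 0.5, 7.6]
width: 0.0001
```

```bash
python3 -m crank '[[0,-0.04,0,0,0],[0,-0.09,0,0,0],[0,-0.14,0,0,0],[0.04,-0.19,0,8,0],[0.08,-0.2,-0.02,16,0],[0.12,-0.2,-0.04,24,0],[0.15,-0.2,-0.07,26,0],[0.15,-0.2,-0.07,26,0],[0.15,-0.2,-0.07,26,0]]'; python3 look.py 19 wrist pipe_center,gate_paddle,stop_bar; python3 - <<'E'
from hm import *
im=shot('wrist'); P=cloud(im)
m=(np.abs(P[:,0]-.486)<.07)&(np.abs(P[:,1]+.145)<.05)&(P[:,2]>.045)&(P[:,2]<.06)
Q=P[m];print('pipe',len(Q),Q.mean(0),cv2.minAreaRect(Q[:,:2].astype(np.float32)*1000))
heightmap(P,.33,-.26,.3,.36,.0015,'hm19')
E
python3 d.py .4837 -.2051 -.002
```

```text
time_s: 28.05
position: [0.4822, -0.2103, 0.1748]
eef_rot: [-1.571, 0.001, -1.679]
force: [0.6, 0.8, -0.4]
width: 0.0001
wrist
pipe_center 0.76 267 180 [ 0.4876 -0.1497  0.027 ]
pipe_center 0.3 264 184 [ 0.4835 -0.1459  0.027 ]
gate_paddle 0.58 116 276 [0.3975 0.0372 0.035 ]
stop_bar 0.89 101 181 [0.5009 0.0458 0.    ]
pipe 3194 [ 0.48799714 -0.14779234  0.05170942] ((486.41058349609375, -146.8015594482422), (43.39564895629883, 80.26187896728516), 83.8848876953125)
pos [ 0.483  -0.2085  0.1748] t 28.3 F [ 0.8 -0.3  0.1] yaw [-1.571  0.    -1.675] tool shift [-0.0034  0.1768  0.0004]
```

View pics/wrist19.png

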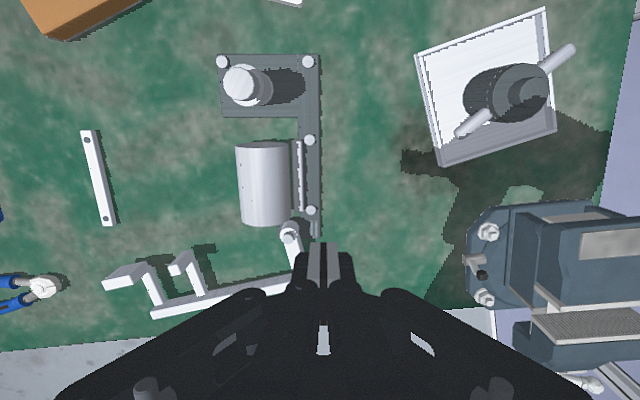

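View pics/hm19.png

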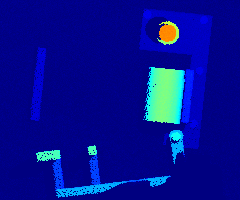

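```bash
python3 -m crank '[[-0.0035,0.05,-0.003,0,0],[-0.0035,0.1,-0.003,0,0],[-0.0035,0.14,-0.003,0,0],[-0.0035,0.165,-0.003,0,0],[-0.0035,0.177,-0.003,0,0],[-0.0035,0.177,-0.003,0,0],[-0.0035,0.177,-0.003,0,0]]'; python3 look.py 20 wrist pipe_center; python3 d.py .4804 -.2047 -.002
```

```text
time_s: 29.0
position: [0.4813, -0.2061, -0.0006]
eef_rot: [-1.569, -0.001, -1.676]
force: [-0.2, -0.2, -0.1]
width: -0.0002
wrist
pipe_center 0.68 210 260 [ 0.4865 -0.1474  0.027 ]
pos [ 4.818e-01 -2.066e-01  2.000e-04] t 29.1 F [ 0.5 -0.7  0.4] yaw [-1.567 -0.002 -1.676] tool shift [-0.0018  0.0022 -0.0016]
```

View pics/wrist20.png

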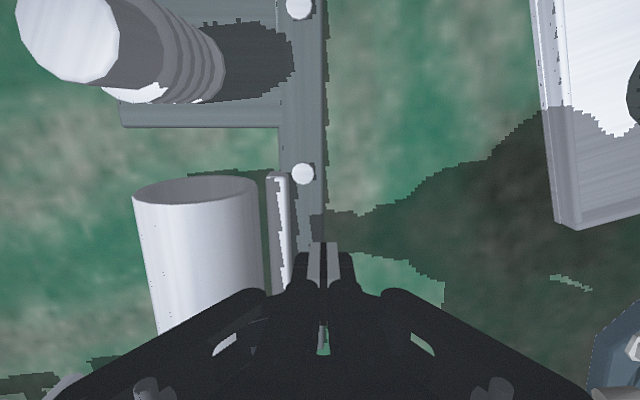

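```bash
python3 -m crank '[[-0.008,0.001,0,0,0],[-0.014,0.001,0,0,0],[-0.019,0.001,0,0,0],[-0.025,0.001,0,0,0],[-0.032,0.001,0,0,0],[-0.04,0.001,0,0,0],[-0.048,0.001,0,0,0],[-0.056,0.001,0,0,0],[-0.064,0.001,0,0,0],[-0.072,0.001,0,0,0],[-0.08,0.001,0,0,0],[-0.088,0.001,0,0,0]]'; python3 look.py 21 wrist,side pipe_center; python3 - <<'E'
from hm import *
P=cloud(shot('wrist')); m=(P[:,2]>.045)&(P[:,2]<.058)&(np.abs(P[:,0]-.49)<.08)&(P[:,1]>-.15)&(P[:,1]<.06); print(cv2.minAreaRect(P[m][:,:2].astype(np.float32)*1000))
E
python3 d.py .4896 -.117 -.002
```

```text
time_s: 30.3
position: [0.4894, -0.1177, -0.003]
eef_rot: [-1.571, 0.0, -1.677]
force: [0.6, 0.3, -1.1]
width: 0.0003
wrist
pipe_center 0.56 243 261 [ 0.4938 -0.0766  0.027 ]
side
pipe_center 0.66 312 213 [ 0.4964 -0.074   0.027 ]
((514.6409912109375, -96.81605529785156), (75.21643829345703, 136.00596618652344), 20.280471801757812)
pos [ 0.4894 -0.1184 -0.003 ] t 30.55 F [-0.   0.4 -0.4] yaw [-1.571 -0.    -1.677] tool shift [-0.0014 -0.001   0.0001]
```

View pics/wrist21.png

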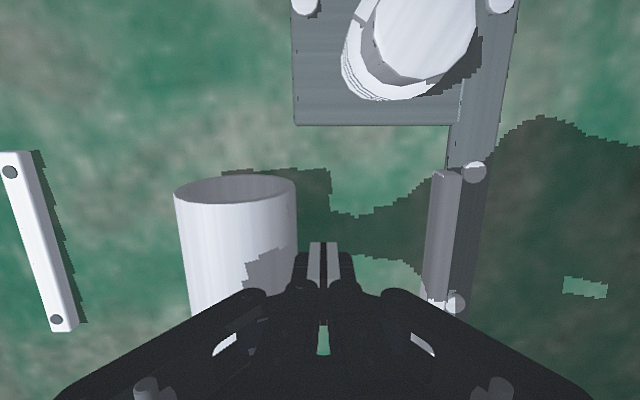

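```bash
python3 -m crank '[[-0.006,0,0,0,0],[-0.013,0,0,0,0],[-0.021,0,0,0,0],[-0.029,0,0,0,0],[-0.036,0,0,0,0],[-0.043,0,0,0,0],[-0.049,0,0,0,0],[-0.055,0,0,0,0],[-0.06,0,0,0,0],[-0.064,0,0,0,0],[-0.067,0,0,0,0],[-0.07,0,0,0,0]]'; python3 look.py 22 wrist,side pipe_center;python3 d.py .4994 -.023 -.002
```

```text
time_s: 31.75
position: [0.4968, -0.0486, -0.003]
eef_rot: [-1.571, -0.0, -1.677]
force: [0.2, -0.5, 0.2]
width: -0.0001
wrist
pipe_center 0.69 247 262 [ 0.5002 -0.009   0.027 ]
side
pipe_center 0.58 310 204 [ 0.5032 -0.0171  0.027 ]
pos [ 0.4968 -0.0488 -0.003 ] t 31.95 F [-0.1 -0.6  1.3] yaw [-1.571 -0.    -1.677] tool shift [-0.0259 -0.001  -0.0001]
```

View pics/wrist22.png

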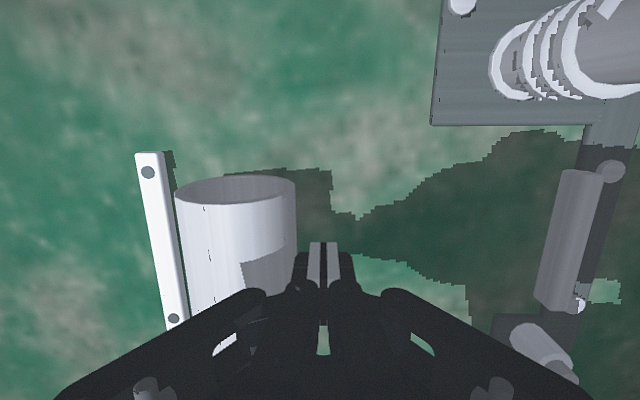

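```bash
python3 -m crank '[[-0.003,0,0,0,0],[-0.006,0,0,0,0],[-0.009,0,0,0,0],[-0.012,0,0,0,0],[-0.015,0,0,0,0],[-0.018,0,0,0,0],[-0.02,0,0,0,0],[-0.022,0,0,0,0],[-0.024,0,0,0,0],[-0.025,0,0,0,0],[-0.026,0,0,0,0],[-0.026,0,0,0,0]]'; python3 look.py 23 wrist,side pipe_center
```

```text
time_s: 33.15
position: [0.4995, -0.023, -0.0029]
eef_rot: [-1.571, -0.0, -1.677]
force: [-0.1, -0.2, -0.6]
width: 0.0
wrist
pipe_center 0.69 243 259 [0.5047 0.0184 0.027 ]
side
pipe_center 0.72 310 197 [0.5105 0.0256 0.027 ]
```

View pics/wrist23.png

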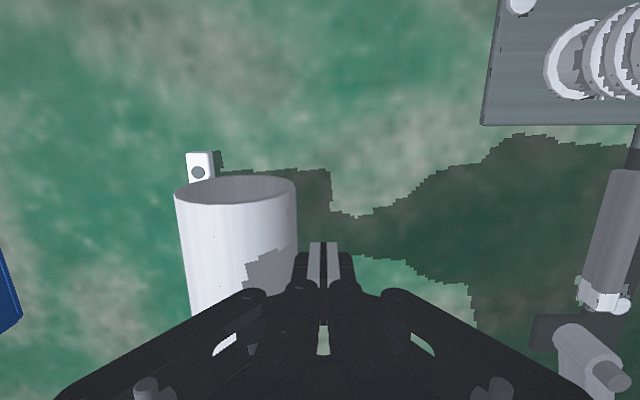

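```bash
python3 -m crank '[[-0.001,0,0,0,0],[-0.0015,0,0,0,0],[-0.002,0,0,0,0],[-0.002,0,0,0,0]]'; python3 -m crank '[[-0.001,0,0,0,0],[-0.0015,0,0,0,0],[-0.002,0,0,0,0],[-0.002,0,0,0,0]]'
```

```text
time_s: 33.75
position: [0.4998, -0.0222, -0.0026]
eef_rot: [-1.571, -0.003, -1.676]
force: [-2.3, -6.4, 3.2]
width: 0.0005
time_s: 34.15
position: [0.5, -0.0216, -0.0021]
eef_rot: [-1.571, -0.005, -1.675]
force: [-4.3, -12.5, 5.1]
width: -0.0001
```

```bash
python3 -m crank '[[0.002,0,0,0,0],[0.004,0,0,0,0],[0.01,0,0,0,0],[0.025,0,0,0,0],[0.045,0,0,0,0],[0.065,0,0,0,0],[0.065,-0.05,0,0,0],[0.065,-0.1,0,0,0],[0.065,-0.15,0,0,0],[0.065,-0.18,0,0,0],[0.065,-0.18,0,0,0]]'; python3 look.py 24 wrist,side,scene pipe_center,stop_bar,cap_foot,gate_paddle; python3 - <<'E'
from hm import *
P=cloud(shot('wrist')); m=(P[:,2]>.045)&(P[:,2]<.06)&(np.abs(P[:,0]-.50)<.07)&(P[:,1]>-.03)&(P[:,1]<.06); print('pipe',cv2.minAreaRect(P[m][:,:2].astype(np.float32)*1000), P[m].mean(0))
m=(P[:,2]>.004)&(P[:,2]<.012)&(P[:,0]>.43)&(P[:,0]<.58)&(P[:,1]>.03)&(P[:,1]<.07);print('bar',cv2.minAreaRect(P[m][:,:2].astype(np.float32)*1000))
heightmap(P,.33,-.26,.3,.36,.0015,'hm24')
E
```

```text
time_s: 35.25
position: [0.4966, -0.0843, 0.1836]
eef_rot: [-1.559, -0.001, -1.677]
force: [0.5, -0.1, 0.4]
width: -0.0002
wrist
pipe_center 0.98 231 180 [0.5055 0.0165 0.027 ]
stop_bar 0.58 233 273 [0.3784 0.0474 0.    ]
cap_foot 0.86 600 98 [ 0.5484 -0.3683  0.026 ]
gate_paddle 0.83 233 276 [0.3934 0.0345 0.035 ]
side
pipe_center 0.58 308 198 [0.5048 0.0203 0.027 ]
cap_foot 0.74 357 281 [ 0.5441 -0.4089  0.026 ]
cap_foot 0.17 357 269 [ 0.5584 -0.3632  0.026 ]
gate_paddle 0.79 275 197 [0.3972 0.0424 0.035 ]
scene
stop_bar 0.56 307 273 [0.5059 0.044  0.    ]
cap_foot 0.79 362 186 [ 0.5312 -0.3438  0.026 ]
gate_paddle 0.93 362 272 [0.3903 0.0309 0.035 ]
pipe ((503.5653076171875, 16.97174835205078), (42.60575485229492, 79.87053680419922), 83.5981674194336) [0.5053528  0.01531751 0.05168408]
bar ((551.64013671875, 37.88555145263672), (12.314690589904785, 13.791802406311035), 84.49208068847656)
```

View pics/wrist24.png

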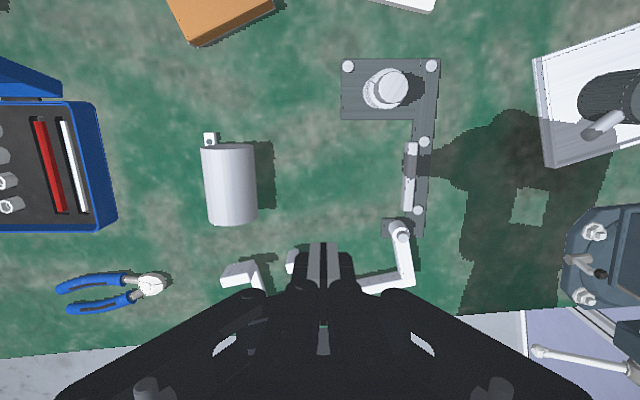

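View pics/side24.png

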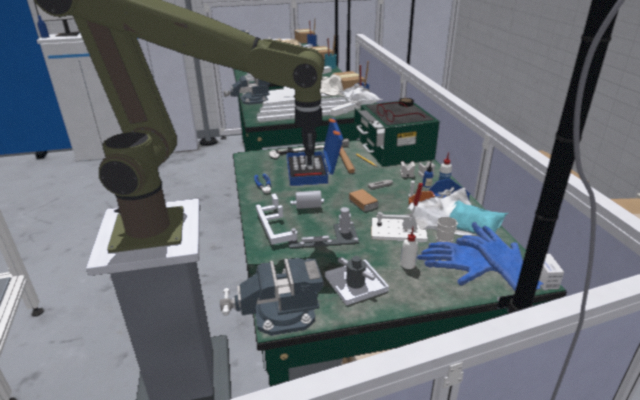

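```bash
python3 -m crank '[[-0.05,0,0,0,0],[-0.1,0,0,0,0],[-0.12,0,0.03,0,0],[-0.12,0,0.03,0,0],[-0.12,0,0.03,0,0]]'; python3 - <<'E'
from hm import *
im=shot('wrist','w25');P=cloud(im); m=(P[:,2]>.045)&(P[:,2]<.06)&(np.abs(P[:,0]-.50)<.07)&(P[:,1]>-.03)&(P[:,1]<.06); print('pipe',cv2.minAreaRect(P[m][:,:2].astype(np.float32)*1000))
m=(P[:,2]>.004)&(P[:,2]<.012)&(P[:,0]>.43)&(P[:,0]<.58)&(P[:,1]>.03)&(P[:,1]<.07);print('bar',m.sum(),cv2.minAreaRect(P[m][:,:2].astype(np.float32)*1000))
m=(P[:,2]>.012)&(P[:,2]<.06)&(np.abs(P[:,0]-.50)<.07)&(P[:,1]>-.03)&(P[:,1]<.06)
ex=np.array([.9945,-.1045]);ey=np.array([.1045,.9945]);Q=P[m];b=np.array([.5044,.0427])
yy=(Q[:,:2]-b)@ey; xx=(Q[:,:2]-b)@ex
from scipy.optimize import least_squares
f=least_squares(lambda p:np.hypot(yy-p[0],Q[:,2]-.027-p[1])-.027,[-.025,0],loss='soft_l1',f_scale=.001); print('circle fit y,z',f.x,'x range',np.percentile(xx,[1,99]))
k=cv2.resize(im['frame'][60:300,200:440],None,fx=2.5,fy=2.5,interpolation=cv2.INTER_CUBIC);cv2.imwrite('pics/z25.png',k)
E
```

```text
time_s: 36.55
position: [0.5356, 0.0329, 0.1768]
eef_rot: [-1.572, -0.0, -1.676]
force: [-0.3, 0.4, 0.1]
width: -0.0003
pipe ((503.55047607421875, 17.179983139038086), (42.405948638916016, 80.28824615478516), 83.87490844726562)
bar 385 ((506.3287048339844, 42.10464859008789), (12.262910842895508, 104.72665405273438), 84.08135223388672)
circle fit y,z [-0.02558574  0.00044201] x range [-0.0365654   0.04160491]
```

View pics/z25.png

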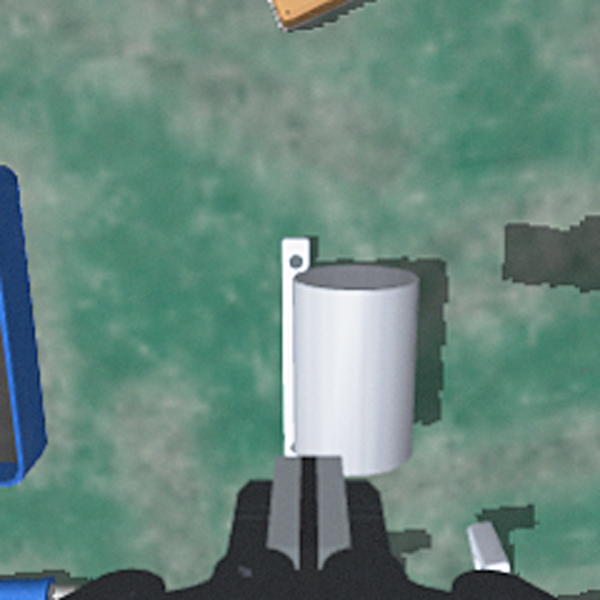

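```bash
python3 -c "
from plant import r
print(r.hand_in())"
```

```text
the job is handed in; nothing more can be done
None
```

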